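Refit the junction-box cover kept in the board rack

TASK

Put the cover back on the open junction box on the kitchen counter. It is the plate with the grip bar, standing in a slot of the wooden rack: draw it straight up out of the slot by its top edge, lay it flat on the bare counter with the bar up and let go, then take it again by the bar and seat it over the box's two pins until it lies flush on the rim. Leave the plain board in the rack and the mug, jar and screwdriver where they are.

Things in the scene. Friction and masses are not known exactly. Their poses are not given: they have to be found in the camera images.
- cover: Loose white plastic plate, 160 (y) x 110 (z) x 6 (x) mm, 0.13-0.23 kg. Origin: middle of its lower 160 mm edge as it stands, mid thickness. z: up the plate to its top edge (z = 110); y: along it; x: out of its outer face, which bears the grip bar. Starts in either rack slot, lower edge on the slot floor, leaning up to 4 degrees, x along the rack's +x. Seated, x is up; either way round fits.
- cover_grip (a point): Centre of the grip bar, fixed at (17, 0, 55) mm in the cover's frame, axes as the cover. The bar is a white block centred on the outer face: 70 mm long (y), 14 mm thick (z), standing 28 mm off the face (x = 3 to 31 mm).
- cover_back (a point): Centre of the cover's flat inner face, at (-3, 0, 55) mm in the cover's frame, same axes: it comes to housing_seat when the cover is home. The cover's two round through holes, 13 mm diameter, lie 65 mm to either side of it along y.
- rack: Fixed wooden rack, 150 (x) x 190 (y) mm, 54 mm high. Origin: centre of its underside, z up, x away from the robot within 0.35 rad. Two slots along y at x = -38 and +38 mm: 9 mm wide, 170 mm long, ends closed, floor 14 mm and rail tops 54 mm above the counter. It stands left or right, the box on the other side; between them, 0.45 to 0.65 m ahead of the robot, the counter is free.
- board: Loose plain white board in the rack's other slot, 160 mm (y) x 130 mm (z) x 6 mm (x), no bar and no holes; origin: middle of its lower edge, z up. Stays there.
- housing: Fixed junction box, open on top: walls 110 (x) x 160 (y) mm, rim 55 mm above the counter, foot plate 134 x 184 x 6 mm. Origin: centre of its underside, z up; x points away from the robot within 0.35 rad. Two steel pins, 10 mm diameter, at x = 0, y = +-65 mm rise 16 mm above the rim: straight for 8 mm, then tapering to 6 mm diameter.
- housing_seat (a point): Middle between the two pins at the level of the rim (55 mm above the counter), axes as the box.
- mug: White mug, 80 mm wide, 92 mm tall, on the far part of the counter; origin under its centre. Leave alone.
- jar: Glass jar with a steel lid, 76 mm wide, 130 mm tall, on the far part of the counter; origin under its centre. Leave alone.
- driver: Screwdriver with a black handle, 190 mm long, lying about across the far part of the counter. Leave alone.
There are look-alikes about, which are no part of the job. What is shaped like the cover but green or orange is not meant.

How it is judged:
By the outcome, as a careful person would: the job done as asked, in the order asked, and still so for the second after the job is handed in, with the robot touching nothing.
It also fails if it takes over 64 s, if anything falls off the work surface, if the arm or the gripper's body presses on something with over 40 N, if the wrist force passes 120 N, or if a joint passes its speed limit or range.

ROBOT

A 6-joint arm with a two-finger parallel gripper is mounted at the origin on the work surface. World frame = base frame: x ahead of the robot, y to its left, z up, the work surface at z = 0. Lengths are in m, angles in rad, forces in N, time in s.
With the tool pointing down it reaches from about 0.35 to 0.975 m from the base axis. Payload 4.9 kg.
Tool frame: the origin (TCP) lies at the very end of the fingers, on their centre line; the grasp point (between the pads) lies 19 mm behind it (manip.tcp_to_grasp is the distance from the TCP to the grasp point, in m); z points along the fingers, y is the direction in which the jaws open and shut (so a half turn about z gives the same grasp; the last joint's range is limited). The gripper opens to 85 mm and grips with 20 to 120 N. Pads are 22 mm wide; open, the fingers measure 114 mm over their backs; the gripper's body (76 mm by 85 mm) begins 54 mm behind the grasp point. The pads swing forward as they close: fully open they stand 13 mm farther back than shut.
Start: joints at [-1.369, 0.053, 1.613, -0, 1.476, -0.119], TCP at [0.197, -0.593, 0.231] pointing down, gripper open.
Joint ranges: [-3.01, 3.01], [-1.01, 2.22], [0.06, 2.58], [-1.02, 4.17], [0.09, 2.62], [-3.14, 3.14]. Speed limits (rad/s): [2.57, 2.57, 3.14, 3.14, 3.14, 3.14].

INTERFACE

Orientations are given as a unit quaternion [w, x, y, z].
In Python, from plant import sensors, cams, job, finder, manip gives the robot as it stands.
- The arm moves only by the shell command python3 -m pendant 'ROWS'. ROWS is JSON, a list of rows, each an object of numbers: "wx", "wy", "wz": the turn, a rotation vector about the tool's x, y, z in degrees; "dx", "dy", "dz": the shift along the tool's x, y, z in m; "hand": the gripper's target within -1 to 1 (fully open at 1, half-way at 0, shut at -1). A call has 1 to 20 rows; each row is the pose to reach, as a shift and turn from the pose commanded when the call began, along the tool's axes at that moment; what a row does not reach only later rows make up. A row lasts 1/12 s, in which the tool goes at most 41.7 mm and 7.16 degrees, less where a joint would pass 70% of its speed; a pose out of reach is approached as far as the arm can. A call with a gripper value outside its range is refused whole. The fingers move at their own pace and stop on an object; the grip force is fixed at half the most. Time passes only in rows, so rows that repeat a pose let the fingers close. It gives the time, the measured TCP pose, the force and the opening at its end, in the units of the state.
- sensors.state(): the state, without advancing time (a new reading comes with each control period).
- cams.grab_frame(name): name is "scene" or "top"; returns (picture, depth): 400x640x3 uint8, red, green, blue; 400x640 float32, m along the optical axis (not along the pixel's ray), 0 where there is no reading.
- cams.calibration(name): a dict with "fov_y" (degrees; the focal length in pixels is half the picture's height over the tangent of half this angle, whatever the lens; pixels are square), "cx", "cy" (the principal point, pixels), "pose" (4x4, takes a point from camera to world coordinates). Camera axes: x right, y down, z forward; pixel columns grow to the right and rows downward; lengths in m; the calibration is good to about 2 mm. A picture is of the moment at which its call begins. calibration takes no time and is no camera call.
- job.job_done(): hands the job in, once; it reports no verdict.
Trained networks look in the newest picture that a camera, given by its name, has taken for a name from the list of things; names that differ only in an ending like _2 or _b are one class to them, and where a whole thing is asked for, a point or a joint stands for the part that bears it (a point fixed in the world has none). Each returns a list of dicts, best first, with "score" (0 to 1); they miss things now and then, are a little off and sometimes report something else, mostly with a low value. They report only what shows in the picture. A call takes as long as a camera call. They do not tell look-alikes from the thing itself.
- finder.look_for(camera, thing): "position" ([x, y, z] in m, in world coordinates, good to about 4 mm: the middle of the surface that is visible of it).
The state is a dict: "time": time; "joint_pos": joint angles; "joint_vel": joint speeds; "joint_efforts": joint torques, N m; "tool_pos": TCP position; "tool_rot": TCP orientation; "contact_force": force on the tool from outside, world axes, zero at the start; "ft_torque": the same for the moment, N m; "gripper_width": opening from 0.0 (shut) to 1.0 (fully open).
Only numpy, scipy, OpenCV 4.12 (cv2) and the standard library are available. Lean on these libraries where they do the work, as an engineer would, in place of code of your own. Each camera call takes 0.05 s, during which the arm holds its last target. There are 200 camera calls.

## Working session

There is one attempt and no reset: what is moved stays moved. The work goes in short steps, Python scripts to look and compute and a shell command to move; the robot and the scene stay as the last step left them, time stands still between calls to the robot, and variables do not carry over. Pictures are saved under pics/ and viewed, about 8 in all and at most 12, crops included, and the job is handed in when it is done.

```bash
ls; mkdir -p pics
cat > h.py <<'E'
import numpy as np, cv2
from plant import sensors, cams, job, finder, manip
def K(n):
    c=cams.calibration(n); return 200/np.tan(np.radians(c['fov_y']/2)),c['cx'],c['cy'],np.array(c['pose'])
def cloud(n,d):
    f,cx,cy,P=K(n); v,u=np.mgrid[0:400,0:640]
    p=np.stack([(u-cx)*d/f,(v-cy)*d/f,d],-1); return p@P[:3,:3].T+P[:3,3]
def proj(n,p):
    f,cx,cy,P=K(n); q=(np.array(p)-P[:3,3])@P[:3,:3]; return f*q[...,0]/q[...,2]+cx, f*q[...,1]/q[...,2]+cy
def save(n,img,s=1): cv2.imwrite('pics/'+n+'.png',cv2.resize(img[...,::-1],None,fx=s,fy=s,interpolation=cv2.INTER_CUBIC))
E
python3 - <<'E'
from h import *
ims=[]
for n in('scene','top'):
    im,d=cams.grab_frame(n); np.savez('/tmp/'+n,im=im,d=d); ims.append(im)
    c=cams.calibration(n); print(n,c['fov_y'],c['cx'],c['cy'],np.round(c['pose'],3).tolist())
    for t in('cover','cover_grip','rack','board','housing','housing_seat'):
        for r in finder.look_for(n,t)[:4]: print(n,t,np.round(r['position'],3),round(r['score'],2),np.round(proj(n,r['position'])))
    save('a_'+n,im,1.25)
print(sensors.state(),manip.tcp_to_grasp)
E
```

```text
pics
scene 54.63893869104457 317.3504970319931 197.002907326803 [[-0.56, 0.581, -0.591, 1.139], [0.829, 0.392, -0.4, 0.466], [-0.001, -0.714, -0.701, 0.771], [0.0, 0.0, 0.0, 1.0]]
scene cover [0.305 0.176 0.001] 0.83 [394. 181.]
scene cover [0.313 0.431 0.005] 0.69 [479. 217.]
scene cover [0.502 0.308 0.094] 0.6 [413. 219.]
scene cover_grip [0.304 0.179 0.005] 0.92 [395. 180.]
scene cover_grip [0.32  0.43  0.004] 0.7 [478. 219.]
scene rack [0.575 0.318 0.017] 0.6 [399. 261.]
scene board [0.573 0.283 0.1  ] 0.62 [390. 232.]
scene housing [ 0.603 -0.232  0.029] 0.75 [221. 178.]
scene housing_seat [ 0.602 -0.233  0.034] 0.6 [221. 176.]
top 45.186031071443736 314.09434481849644 197.13796784937608 [[-0.016, -0.989, 0.144, 0.342], [-1.0, 0.019, 0.017, 0.04], [-0.02, -0.143, -0.989, 1.444], [0.0, 0.0, 0.0, 1.0]]
top cover [0.508 0.295 0.074] 0.88 [234. 210.]
top cover [0.298 0.172 0.002] 0.88 [279. 283.]
top cover [0.301 0.428 0.007] 0.67 [193. 283.]
top cover_grip [0.297 0.175 0.007] 0.97 [278. 283.]
top cover_grip [0.505 0.294 0.074] 0.73 [234. 211.]
top cover_grip [0.299 0.424 0.006] 0.6
[... 343 characters left out ...]
': array([-1.36898838e+00,  5.26500679e-02,  1.61284726e+00,  3.44712093e-06,
        1.47600641e+00, -1.19016040e-01]), 'joint_vel': array([ 6.20967801e-04,  5.70897384e-04, -1.04712552e-03, -4.16818309e-05,
        5.53951214e-04, -4.25328688e-04]), 'joint_efforts': array([ 1.97451404e-04, -3.93554914e+01, -3.70369935e+01, -3.85093574e-05,
        4.71864696e-04,  6.37296893e-06]), 'tool_pos': array([ 0.19708519, -0.59311516,  0.2313661 ]), 'tool_rot': array([4.43481006e-05, 9.87161587e-01, 1.59724762e-01, 3.55418272e-06]), 'contact_force': array([ 1.36138861,  0.60154619, -0.32268634]), 'ft_torque': array([ 0.00322436, -0.00791982, -0.00162354]), 'gripper_width': 1.000437306219888} 0.0187
```

View pics/a_scene.png

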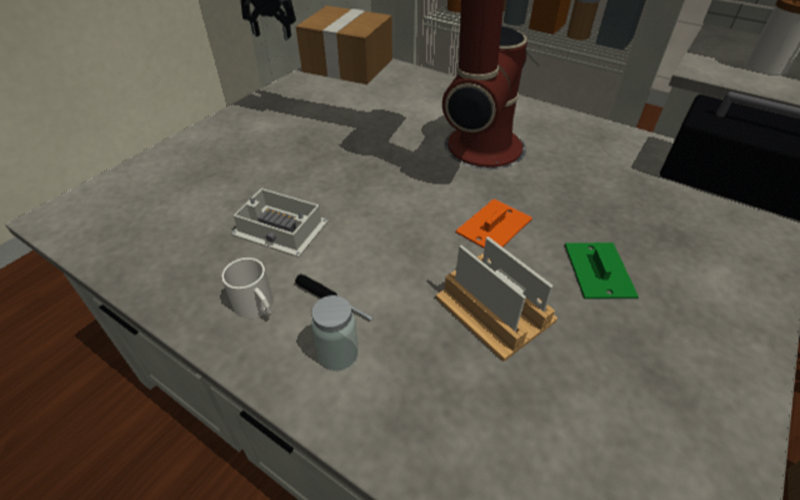

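View pics/a_top.png

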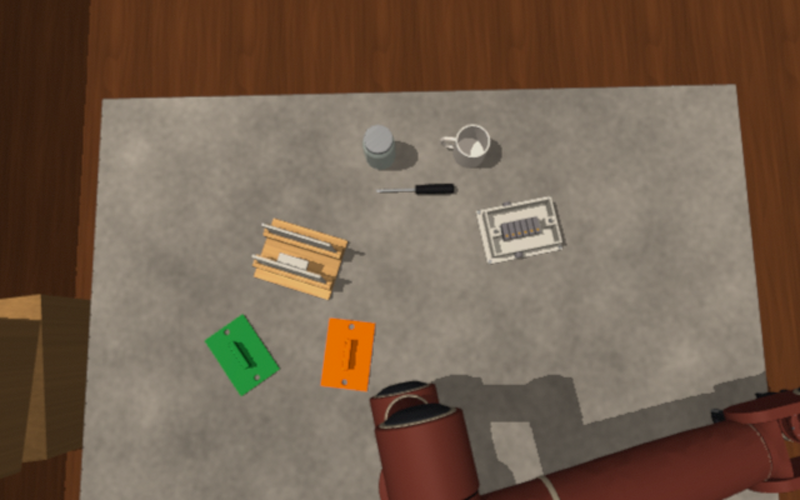

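The top view shows four candidates for the cover:
- The white plate with a bar in the near slot, around (290,266) in the picture as shown. This is the cover, with its bar on the far side at (293,262).
- The plain white board in the far slot, around (296,236).
- The orange plate at (348,354).
- The green plate at (242,355).

The box is at (520,229). Next I'll check the choice in a close crop and measure the poses.

Run:
```python
from h import *
S={n:np.load('/tmp/'+n+'.npz') for n in('scene','top')}
crop=np.hstack([cv2.resize(S['scene']['im'][180:290,340:460],(480,440),interpolation=3),cv2.resize(S['top']['im'][165:245,195:285],(495//2*1,440),interpolation=3)])
save('b',crop)
for n in S:
    im=S[n]['im'].astype(int);p=cloud(n,S[n]['d']);sat=im.max(-1)-im.min(-1)
    reg=(p[...,0]>.4)&(p[...,0]<.72)&(p[...,1]>.12)&(p[...,1]<.45)
    for nm,lo,hi in(('rail',.046,.06),('covertop',.112,.130),('boardtop',.134,.15),('bar',.066,.08)):
        m=reg&(p[...,2]>lo)&(p[...,2]<hi)&((sat>50) if nm=='rail' else (sat<40))
        q=p[m]
        if len(q)<8: print(n,nm,len(q));continue
        r=cv2.minAreaRect(q[:,:2].astype(np.float32)); print(n,nm,len(q),np.round(q.mean(0),4),'rect',np.round(r[0],4),np.round(r[1],4),round(r[2],1),'z95',np.round(np.percentile(q[:,2],[5,95]),4))
    # plate planes: fit
    reg=(p[...,0]>.45)&(p[...,0]<.75)&(p[...,1]<-.1)&(p[...,1]>-.4)
    for nm,lo,hi in(('rim',.048,.060),('pins',.063,.08),('foot',.003,.012)):
        q=p[reg&(p[...,2]>lo)&(p[...,2]<hi)]
        if len(q)<4: print(n,nm,len(q));continue
        r=cv2.minAreaRect(q[:,:2].astype(np.float32)); print(n,nm,len(q),np.round(q.mean(0),4),'rect',np.round(r[0],4),np.round(r[1],4),round(r[2],1),np.round(np.percentile(q[:,2],[5,50,95]),4))
        if nm=='pins': print(np.round(q,4).tolist()[:40])
    q=p[(p[...,0]>.45)&(p[...,0]<.6)&(abs(p[...,1])<.1)]; print(n,'counter z',np.median(q[:,2]))
```

```text
scene rail 451 [0.5603 0.3152 0.0528] rect [0.531  0.2907] [0.19  0.105] 71.6 z95 [0.0505 0.0551]
scene covertop 635 [0.5368 0.2953 0.1205] rect [0.5331 0.2916] [0.1612 0.0818] 71.4 z95 [0.113  0.1283]
scene boardtop 289 [0.5698 0.2835 0.1403] rect [0.5669 0.2781] [0.1607 0.0085] 72.5 z95 [0.1347 0.144 ]
scene bar 511 [0.5331 0.2963 0.0738] rect [0.5329 0.292 ] [0.1608 0.0816] 71.6 z95 [0.067  0.0791]
scene rim 433 [ 0.5928 -0.232   0.0523] rect [ 0.5917 -0.2376] [0.1144 0.1637] 10.8 [0.0485 0.0526 0.0557]
scene pins 15 [ 0.5932 -0.2404  0.0661] rect [ 0.5931 -0.2373] [0.0073 0.1369] 10.3 [0.0632 0.0665 0.0689]
[[0.6008, -0.2994, 0.0702], [0.6045, -0.3048, 0.0665], [0.6037, -0.3012, 0.0676], [0.6017, -0.2994, 0.0671], [0.6077, -0.3015, 0.0665], [0.6047, -0.3011, 0.0646], [0.6041, -0.2972, 0.066], [0.6004, -0.2978, 0.0632], [0.582, -0.1744, 0.0675], [0.5811, -0.1713, 0.0684], [0.5774, -0.1715, 0.0656], [0.5831, -0.1738, 0.0649], [0.5831, -0.1698, 0.0668], [0.579, -0.1703, 0.0637], [0.585, -0.1725, 0.0632]]
scene foot 538 [ 0.6072 -0.215   0.006 ] rect [ 0.6057 -0.2434] [0.2651 0.2746]
[... 950 characters left out ...]
447, -0.1295, 0.0778], [0.7474, -0.1366, 0.0683], [0.7471, -0.1394, 0.0689], [0.7481, -0.1428, 0.0653], [0.748, -0.1458, 0.0653], [0.746, -0.1164, 0.064], [0.7458, -0.1192, 0.0646], [0.7453, -0.122, 0.066], [0.7436, -0.1243, 0.0716], [0.7437, -0.1273, 0.0708], [0.7445, -0.1306, 0.0682], [0.7457, -0.1341, 0.0636], [0.6306, -0.3104, 0.0634], [0.6002, -0.3018, 0.0685], [0.5976, -0.3021, 0.0663], [0.5951, -0.3026, 0.0639], [0.5942, -0.3043, 0.0686], [0.5946, -0.3078, 0.066], [0.5763, -0.1738, 0.0678], [0.5702, -0.1733, 0.0694], [0.5704, -0.1765, 0.0675]]
top foot 2105 [ 0.5877 -0.2411  0.0058] rect [ 0.6001 -0.25  ] [0.3003 0.2991] 89.9 [0.0032 0.0053 0.0101]
top counter z -0.0002045518876429009
```

View pics/b.png

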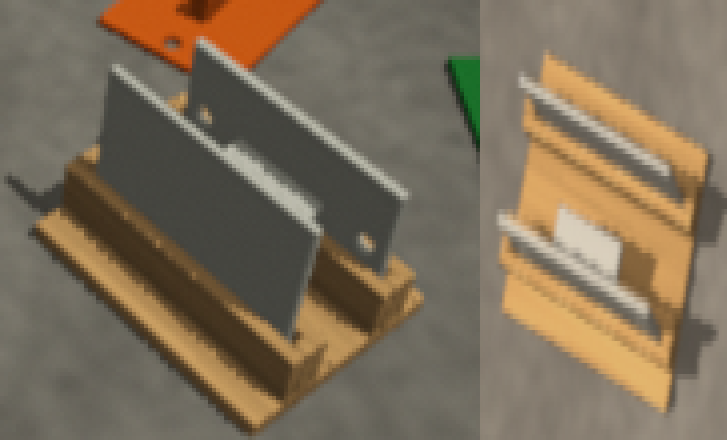

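The crop confirms it. The near plate (crop around (300,150)) has two holes and a bar facing the plain far board, so it is the cover in the near slot. The two cameras disagree by about 6 mm, so I'll refine the numbers and use the gripper as a reference.

```bash
cat >> h.py <<'E'
from scipy.spatial.transform import Rotation as R
import json
def pose():
    s=sensors.state(); w,x,y,z=s['tool_rot']; return np.array(s['tool_pos']),R.from_quat([x,y,z,w])
def log():
    s=sensors.state(); open('/tmp/log','a').write(json.dumps([list(map(float,s[k])) for k in('joint_pos','tool_pos','tool_rot')])+'\n')
    print('t',round(s['time'],2),'q',np.round(s['joint_pos'],3),'p',np.round(s['tool_pos'],4),'F',np.round(s['contact_force'],1),'g',round(s['gripper_width'],3))
def row(tp,tR):
    p,r=pose(); d=r.inv().apply(np.array(tp)-p); w=(r.inv()*tR).as_rotvec(degrees=True)
    print('dx %.4f dy %.4f dz %.4f wx %.2f wy %.2f wz %.2f'%(*d,*w))
def down(xang): # tool down, tool x at world angle xang (deg)
    a=np.radians(xang); x=np.array([np.cos(a),np.sin(a),0]); z=np.array([0,0,-1.]); return R.from_matrix(np.stack([x,np.cross(z,x),z],1))
E
python3 - <<'E'
from h import *
log()
yaw=np.radians(-18.3); ex=np.array([np.cos(yaw),np.sin(yaw)]); ey=np.array([-ex[1],ex[0]])
for n in('scene','top'):
    D=np.load('/tmp/'+n+'.npz');im=D['im'].astype(int);p=cloud(n,D['d']);sat=im.max(-1)-im.min(-1)
    s=p[...,:2]@ex;t=p[...,:2]@ey
    reg=(p[...,0]>.4)&(p[...,0]<.72)&(p[...,1]>.12)&(p[...,1]<.45)&(sat<40)&(p[...,2]>.06)&(p[...,2]<.16)
    ss=s[reg]; h,e=np.histogram(ss,bins=np.arange(ss.min(),ss.max()+.004,.004)); print(n,[(round(float(a),3),int(b)) for a,b in zip(e,h) if b])
    mid=np.median(s[reg&(p[...,2]>.135)])-.038
    c=reg&(s<mid); top=c&(p[...,2]>.119)
    print('cover edge s',np.round(np.percentile(s[top],[5,50,95]),4),'t',np.round([t[c].min(),t[c].max()],4),'z',np.round(np.percentile(p[top][:,2],[50,95]),4))
    pl=c&(s<np.median(s[top])+.006)
    for lo in np.arange(.06,.13,.01):
        k=pl&(p[...,2]>lo)&(p[...,2]<lo+.01)
        if k.sum()>5: print(round(lo,3),k.sum(),np.round(np.percentile(s[k],[10,50,90]),4))
    for b in (t[c].min(),t[c].max()):
        k=top&(abs(t-b)<.03); print('end s',np.round(np.median(s[k]),4))
s0,t0=.39,.43
row(np.r_[.5,-.2,.25],down(71.7)); row([.505,.292,.25],down(71.7))
E
```

```text
t 0.7 q [-1.369  0.053  1.613  0.     1.476 -0.119] p [ 0.1971 -0.5931  0.2314] F [ 1.4  0.6 -0.3] g 1.0
scene [(0.373, 44), (0.377, 618), (0.381, 446), (0.385, 44), (0.389, 40), (0.393, 16), (0.445, 15), (0.449, 453), (0.453, 1071)]
cover edge s [0.3756 0.3797 0.3825] t [0.3653 0.5255] z [0.1225 0.1245]
0.06 90 [0.3755 0.3785 0.3803]
0.07 173 [0.378  0.3798 0.3837]
0.08 162 [0.3786 0.3798 0.3812]
0.09 170 [0.379  0.3804 0.3815]
0.1 166 [0.3795 0.3807 0.382 ]
0.11 183 [0.3799 0.381  0.3824]
0.12 179 [0.3763 0.3793 0.3821]
end s 0.3797
end s 0.3797
top [(0.369, 129), (0.373, 84), (0.377, 22), (0.381, 34), (0.385, 34), (0.389, 33), (0.393, 32), (0.397, 34), (0.401, 18), (0.441, 174), (0.445, 95), (0.449, 8)]
cover edge s [0.372  0.3748 0.3776] t [0.3596 0.5208] z [0.1243 0.128 ]
0.06 16 [0.3694 0.3697 0.3702]
0.07 18 [0.3698 0.37   0.3737]
0.08 22 [0.3702 0.3706 0.3711]
0.09 12 [0.3706 0.371  0.3714]
0.1 20 [0.3709 0.3713 0.3717]
0.11 26 [0.3715 0.372  0.3746]
0.12 119 [0.3722 0.3748 0.3775]
end s 0.3749
end s 0.374
dx 0.4114 dy -0.2775 dz -0.0187 wx 0.00 wy 0.00 wz -53.32
dx 0.5713 dy -0.7429 dz -0.0187 wx 0.00 wy 0.00 wz -53.32
```

```bash
python3 -m pendant '[{"dx":0.2,"dy":-0.14,"dz":-0.05,"wz":-30,"hand":0},{"dx":0.2,"dy":-0.14,"dz":-0.05,"wz":-30,"hand":0},{"dx":0.2,"dy":-0.14,"dz":-0.05,"wz":-30,"hand":0},{"dx":0.41,"dy":-0.28,"dz":-0.05,"wz":-53.3,"hand":0},{"dx":0.41,"dy":-0.28,"dz":-0.05,"wz":-53.3,"hand":0},{"dx":0.41,"dy":-0.28,"dz":-0.05,"wz":-53.3,"hand":0},{"dx":0.41,"dy":-0.28,"dz":-0.05,"wz":-53.3,"hand":0},{"dx":0.41,"dy":-0.28,"dz":-0.05,"wz":-53.3,"hand":0},{"dx":0.41,"dy":-0.28,"dz":-0.05,"wz":-53.3,"hand":0},{"dx":0.41,"dy":-0.28,"dz":-0.05,"wz":-53.3,"hand":0},{"dx":0.41,"dy":-0.28,"dz":-0.05,"wz":-53.3,"hand":0},{"dx":0.41,"dy":-0.28,"dz":-0.05,"wz":-53.3,"hand":0}]'
python3 - <<'E'
from h import *
log()
yaw=np.radians(-18.3); ex=np.array([np.cos(yaw),np.sin(yaw)]); ey=np.array([-ex[1],ex[0]])
c=.377*ex+.4428*ey; print(c); row([*c,.25],down(71.7))
E
```

```text
t 0.7 q [-1.369  0.053  1.613  0.     1.476 -0.119] p [ 0.1971 -0.5931  0.2314] F [ 1.4  0.6 -0.3] g 1.0
[0.49696926 0.30203045]
dx 0.5669 dy -0.7549 dz -0.0187 wx 0.00 wy 0.00 wz -53.32invalid input
```

```bash
python3 -m pendant '[{"wx":0,"wy":0,"wz":-30,"dx":0.2,"dy":-0.14,"dz":-0.05,"hand":0},{"wx":0,"wy":0,"wz":-30,"dx":0.2,"dy":-0.14,"dz":-0.05,"hand":0},{"wx":0,"wy":0,"wz":-30,"dx":0.2,"dy":-0.14,"dz":-0.05,"hand":0},{"wx":0,"wy":0,"wz":-53.3,"dx":0.41,"dy":-0.28,"dz":-0.05,"hand":0},{"wx":0,"wy":0,"wz":-53.3,"dx":0.41,"dy":-0.28,"dz":-0.05,"hand":0},{"wx":0,"wy":0,"wz":-53.3,"dx":0.41,"dy":-0.28,"dz":-0.05,"hand":0},{"wx":0,"wy":0,"wz":-53.3,"dx":0.41,"dy":-0.28,"dz":-0.05,"hand":0},{"wx":0,"wy":0,"wz":-53.3,"dx":0.41,"dy":-0.28,"dz":-0.05,"hand":0},{"wx":0,"wy":0,"wz":-53.3,"dx":0.41,"dy":-0.28,"dz":-0.05,"hand":0},{"wx":0,"wy":0,"wz":-53.3,"dx":0.41,"dy":-0.28,"dz":-0.05,"hand":0},{"wx":0,"wy":0,"wz":-53.3,"dx":0.41,"dy":-0.28,"dz":-0.05,"hand":0},{"wx":0,"wy":0,"wz":-53.3,"dx":0.41,"dy":-0.28,"dz":-0.05,"hand":0}]'
python3 - <<'E'
from h import *
log()
yaw=np.radians(-18.3); ex=np.array([np.cos(yaw),np.sin(yaw)]); ey=np.array([-ex[1],ex[0]])
c=.377*ex+.4428*ey; print(c); row([*c,.25],down(71.7))
E
```

```text
time: 1.7
tool_pos: [0.4988, -0.1962, 0.2818]
tool_rot: [0.0, 0.811, 0.586, 0.0]
contact_force: [0.6, -0.2, 0.3]
gripper_width: 0.502
t 1.7 q [-0.514 -0.187  1.758 -0.     1.57  -0.194] p [ 0.4988 -0.1962  0.2818] F [ 0.6 -0.2  0.3] g 0.502
[0.49696926 0.30203045]
dx 0.4724 dy -0.1584 dz 0.0316 wx 0.06 wy 0.01 wz -0.02
```

```bash
python3 -m pendant '[{"wx":0,"wy":0,"wz":0,"dx":0.472,"dy":-0.158,"dz":0.03,"hand":0},{"wx":0,"wy":0,"wz":0,"dx":0.472,"dy":-0.158,"dz":0.03,"hand":0},{"wx":0,"wy":0,"wz":0,"dx":0.472,"dy":-0.158,"dz":0.03,"hand":0},{"wx":0,"wy":0,"wz":0,"dx":0.472,"dy":-0.158,"dz":0.03,"hand":0},{"wx":0,"wy":0,"wz":0,"dx":0.472,"dy":-0.158,"dz":0.03,"hand":0},{"wx":0,"wy":0,"wz":0,"dx":0.472,"dy":-0.158,"dz":0.03,"hand":0},{"wx":0,"wy":0,"wz":0,"dx":0.472,"dy":-0.158,"dz":0.03,"hand":0},{"wx":0,"wy":0,"wz":0,"dx":0.472,"dy":-0.158,"dz":0.03,"hand":0},{"wx":0,"wy":0,"wz":0,"dx":0.472,"dy":-0.158,"dz":0.03,"hand":0},{"wx":0,"wy":0,"wz":0,"dx":0.472,"dy":-0.158,"dz":0.03,"hand":0},{"wx":0,"wy":0,"wz":0,"dx":0.472,"dy":-0.158,"dz":0.03,"hand":0},{"wx":0,"wy":0,"wz":0,"dx":0.472,"dy":-0.158,"dz":0.03,"hand":0},{"wx":0,"wy":0,"wz":0,"dx":0.472,"dy":-0.158,"dz":0.03,"hand":0},{"wx":0,"wy":0,"wz":0,"dx":0.472,"dy":-0.158,"dz":0.03,"hand":0}]'
python3 - <<'E'
from h import *
log()
p,r=pose()
im,d=cams.grab_frame('scene'); np.savez('/tmp/s2',im=im,d=d)
im2,d2=cams.grab_frame('top')
def ann(n,im):
    im=im.copy()
    for q in (p,p+r.apply([0,0,-.0187])): 
        u,v=proj(n,q); cv2.circle(im,(int(round(u*1)),int(round(v*1))),1,(255,0,0),-1)
    return im
save('c',np.hstack([cv2.resize(ann('scene',im)[130:290,320:480],(400,400),interpolation=3),cv2.resize(ann('top',im2)[120:280,160:320],(400,400),interpolation=3)]))
pc=cloud('scene',d); m=(np.linalg.norm(pc-p,axis=-1)<.09)&(pc[...,2]>p[2]-.01)&(pc[...,2]<p[2]+.03)
q=(pc[m]-p)@r.as_matrix(); print(len(q)); 
for lo in np.arange(-.035,.015,.005):
    k=(q[:,2]>=lo)&(q[:,2]<lo+.005)
    if k.sum(): print(round(lo,3),k.sum(),'x',np.round([q[k,0].min(),q[k,0].max()],4),'y',np.round([q[k,1].min(),q[k,1].max()],4))
E
```

```text
time: 2.87
tool_pos: [0.4956, 0.3014, 0.2508]
tool_rot: [0.0, 0.81, 0.587, -0.001]
contact_force: [0.8, 0.1, 0.1]
gripper_width: 0.497
t 2.87 q [ 0.418 -0.064  1.697 -0.     1.51   0.734] p [0.4956 0.3014 0.2508] F [0.8 0.1 0.1] g 0.497
228
-0.03 46 x [-0.0064  0.0139] y [-0.028   0.0378]
-0.025 46 x [-0.0076  0.0143] y [-0.025   0.0378]
-0.02 40 x [-0.0064  0.0142] y [-0.0265  0.0377]
-0.015 42 x [-0.0052  0.014 ] y [-0.0265  0.0375]
-0.01 36 x [-0.0095  0.0148] y [-0.0258  0.0346]
-0.005 18 x [-0.0061  0.0125] y [-0.0216  0.031 ]
```

View pics/c.png

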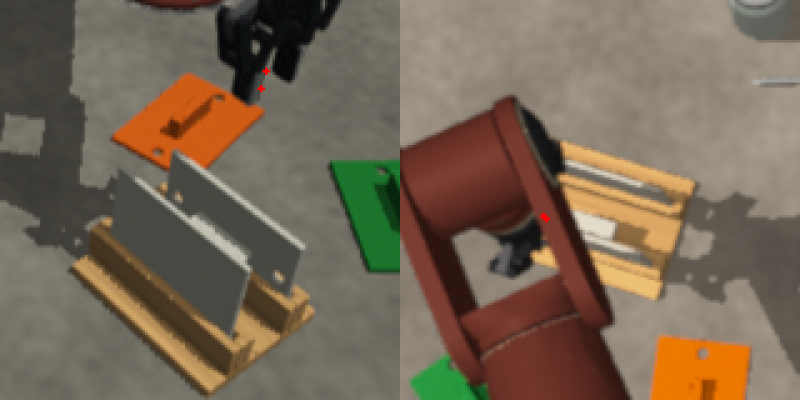

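```bash
python3 -m pendant '[{"wx":2.5,"wy":0,"wz":0,"dx":0.001,"dy":0,"dz":0.04,"hand":0},{"wx":2.5,"wy":0,"wz":0,"dx":0.001,"dy":0,"dz":0.08,"hand":0},{"wx":2.5,"wy":0,"wz":0,"dx":0.001,"dy":0,"dz":0.11,"hand":0},{"wx":2.5,"wy":0,"wz":0,"dx":0.001,"dy":0,"dz":0.135,"hand":0},{"wx":2.5,"wy":0,"wz":0,"dx":0.001,"dy":0,"dz":0.15,"hand":0},{"wx":2.5,"wy":0,"wz":0,"dx":0.001,"dy":0,"dz":0.161,"hand":0},{"wx":2.5,"wy":0,"wz":0,"dx":0.001,"dy":0,"dz":0.161,"hand":0}]'
python3 - <<'E'
from h import *
log()
im,d=cams.grab_frame('scene');save('d',im[160:280,340:460],4)
E
```

```text
time: 3.55
tool_pos: [0.4954, 0.2986, 0.0878]
tool_rot: [-0.018, 0.811, 0.584, -0.015]
contact_force: [-0.1, 0.0, -0.8]
gripper_width: 0.495
t 3.55 q [0.4   0.096 1.818 0.03  1.265 0.712] p [0.4954 0.2986 0.0878] F [-0.1  0.  -0.8] g 0.495
```

View pics/d.png

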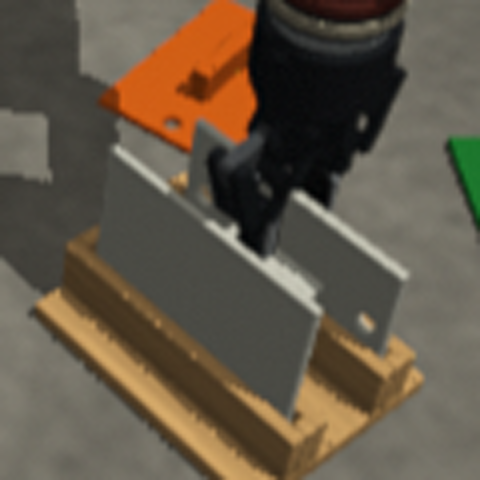

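```bash
python3 -m pendant '[{"wx":0,"wy":0,"wz":0,"dx":0,"dy":0,"dz":0,"hand":-1},{"wx":0,"wy":0,"wz":0,"dx":0,"dy":0,"dz":0,"hand":-1},{"wx":0,"wy":0,"wz":0,"dx":0,"dy":0,"dz":0,"hand":-1},{"wx":0,"wy":0,"wz":0,"dx":0,"dy":0,"dz":0,"hand":-1},{"wx":0,"wy":0,"wz":0,"dx":0,"dy":0,"dz":0,"hand":-1},{"wx":0,"wy":0,"wz":0,"dx":0,"dy":0,"dz":0,"hand":-1},{"wx":0,"wy":0,"wz":0,"dx":0,"dy":-0.0004,"dz":-0.01,"hand":-1},{"wx":0,"wy":0,"wz":0,"dx":0,"dy":-0.0009,"dz":-0.02,"hand":-1},{"wx":0,"wy":0,"wz":0,"dx":0,"dy":-0.0017,"dz":-0.04,"hand":-1},{"wx":0,"wy":0,"wz":0,"dx":0,"dy":-0.0026,"dz":-0.06,"hand":-1},{"wx":0,"wy":0,"wz":0,"dx":0,"dy":-0.0035,"dz":-0.08,"hand":-1},{"wx":0,"wy":0,"wz":0,"dx":0,"dy":-0.0048,"dz":-0.11,"hand":-1},{"wx":0,"wy":0,"wz":0,"dx":0,"dy":-0.0061,"dz":-0.14,"hand":-1},{"wx":0,"wy":0,"wz":0,"dx":0,"dy":-0.0061,"dz":-0.14,"hand":-1}]'
python3 - <<'E'
from h import *
log()
p,r=pose(); print(r.as_matrix().round(3))
im,d=cams.grab_frame('scene'); save('e',im[100:290,300:490],3)
pc=cloud('scene',d); q=(pc-p)@r.as_matrix(); sat=im.max(-1).astype(int)-im.min(-1)
m=(abs(q[...,0])<.1)&(abs(q[...,1])<.04)&(q[...,2]>-.04)&(q[...,2]<.11)&(im.mean(-1)>60)&(sat<40)
k=q[m];print(len(k)); 
for lo in np.arange(-.04,.11,.01):
    j=k[(k[:,2]>=lo)&(k[:,2]<lo+.01)]
    if len(j): print(round(lo,3),len(j),np.round([j[:,0].min(),j[:,0].max()],4),np.round(np.percentile(j[:,1],[5,50,95]),4))
# kinematic fit
from scipy.optimize import least_squares
L=[json.loads(l) for l in open('/tmp/log')]
E
```

```text
time: 4.77
tool_pos: [0.5001, 0.3021, 0.2399]
tool_rot: [-0.016, 0.81, 0.586, -0.006]
contact_force: [1.3, 0.5, 0.3]
gripper_width: 0.06
t 4.77 q [ 0.402 -0.039  1.691  0.029  1.508  0.72 ] p [0.5001 0.3021 0.2399] F [1.3 0.5 0.3] g 0.06
[[ 0.314  0.949 -0.028]
 [ 0.949 -0.314  0.019]
 [ 0.009 -0.033 -0.999]]
2376
-0.04 95 [-0.0766  0.0826] [-0.0065  0.002   0.0056]
-0.03 193 [-0.0763  0.083 ] [-0.0008  0.0038  0.006 ]
-0.02 204 [-0.0757  0.0832] [0.0023 0.0039 0.0057]
-0.01 201 [-0.0767  0.0835] [0.0021 0.0039 0.0058]
0.0 224 [-0.0773  0.0832] [0.002  0.0037 0.005 ]
0.01 518 [-0.0776  0.0833] [0.0026 0.0096 0.0306]
0.02 224 [-0.0757  0.0827] [0.0014 0.0147 0.0325]
0.03 129 [-0.0773  0.0824] [0.0011 0.0035 0.006 ]
0.04 116 [-0.0772  0.0826] [0.0019 0.0038 0.0052]
0.05 116 [-0.0764  0.083 ] [0.0015 0.0036 0.005 ]
0.06 190 [-0.0771  0.083 ] [0.0022 0.0037 0.0051]
0.07 164 [-0.0769  0.0829] [0.0018 0.0035 0.0049]
0.08 2 [0.0612 0.0755] [0.0015 0.0019 0.0023]
```

View pics/e.png

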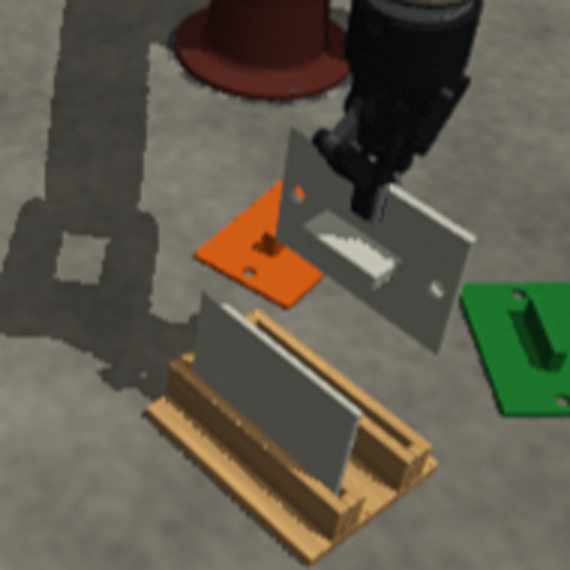

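```bash
cat > kin.py <<'E'
from h import *
from scipy.optimize import least_squares
def fk(q,v,s4=1,s6=-1):
    v=np.asarray(v).reshape(-1); Ry=lambda a:R.from_euler('y',a); Rz=lambda a:R.from_euler('z',a)
    T=Rz(q[0]);p=np.array([0,0,v[0]])+T.apply([v[9],v[8],0]); T=T*Ry(q[1]); p=p+T.apply([v[1],0,v[2]]); T=T*Ry(q[2]); p=p+T.apply([v[3],0,v[4]])
    T=T*Rz(s4*q[3])*Ry(q[4]); p=p+T.apply([v[5],v[6],v[7]]); T=T*Rz(-s6*q[5]+0); return p,T
def load(): return [[np.array(a) for a in json.loads(l)] for l in open('/tmp/log')]
def fit(L,s4,s6):
    v0=np.array([.3,0,.45,0,.55,0,0,.3,.07,0])
    return least_squares(lambda v:np.r_[np.concatenate([fk(a,v,s4,s6)[0]-b for a,b,_ in L])*1000,(v-v0)*[3,30,3,30,3,100,30,3,3,30]],v0)
E
python3 - <<'E'
from kin import *
L=load()
for s4 in(1,-1):
  for s6 in (1,-1):
    o=fit(L,s4,s6); err=[np.linalg.norm(fk(a,o.x,s4,s6)[0]-b)*1000 for a,b,_ in L]
    Rs=[(fk(a,o.x,s4,s6)[1].inv()*R.from_quat(c[[1,2,3,0]])).as_rotvec(degrees=True).round(1) for a,b,c in L]
    print(s4,s6,o.x.round(3),np.round(err,2)); print(np.array(Rs).tolist())
E
```

```text
1 1 [ 0.247 -0.     0.424  0.092  0.609  0.    -0.001  0.29   0.075  0.   ] [0.2  0.2  0.16 0.1  0.42 0.25]
[[-0.0, 0.0, 76.4], [-0.0, 0.0, 76.4], [-0.0, 0.0, 67.8], [-0.0, -0.0, 174.2], [-0.0, -0.0, 171.6], [-0.0, 0.0, 172.5]]
1 -1 [ 0.247 -0.     0.424  0.092  0.609  0.    -0.001  0.29   0.075  0.   ] [0.2  0.2  0.16 0.1  0.42 0.25]
[[-0.0, 0.0, 90.0], [-0.0, 0.0, 90.0], [-0.0, -0.0, 90.0], [-0.0, 0.0, 90.0], [-0.0, 0.0, 90.0], [-0.0, 0.0, 90.0]]
-1 1 [-0.174 -0.003  0.45   0.16   0.623 -0.001  0.002 -0.174  0.073 -0.007] [1.74 1.74 1.67 1.87 2.02 5.94]
[[-0.0, 0.0, 76.4], [-0.0, 0.0, 76.4], [0.0, -0.0, 67.8], [0.0, -0.0, 174.2], [-3.5, 3.5, 172.6], [-3.5, 3.5, 172.6]]
-1 -1 [-0.174 -0.003  0.45   0.16   0.623 -0.001  0.002 -0.174  0.073 -0.007] [1.74 1.74 1.67 1.87 2.02 5.94]
[[-0.0, 0.0, 90.0], [-0.0, 0.0, 90.0], [0.0, -0.0, 90.0], [0.0, -0.0, 90.0], [-0.3, 3.6, 91.0], [-0.2, 3.6, 90.2]]
```

```bash
cat >> kin.py <<'E'
V=fit(load(),1,-1).x
LO=np.array([-3.01,-1.01,.06,-1.02,.09,-3.14]);HI=np.array([3.01,2.22,2.58,4.17,2.62,3.14])
def fkt(q): p,T=fk(q,V); return p,T*R.from_euler('z',np.pi/2)
def ik(p,T,q0):
    def f(q):
        a,b=fkt(q); return np.r_[(a-p)*10,(b.inv()*T).as_rotvec()]
    o=least_squares(f,np.clip(q0,LO+.01,HI-.01),bounds=(LO,HI)); return o.x,np.abs(o.fun).max()
def lay(C,psi,a,Lb=.076): # tool pointing psi, a down, tool y = outer normal up
    u=np.array([np.cos(psi),np.sin(psi),0]); z=np.cos(a)*u-np.sin(a)*np.array([0,0,1]); y=np.sin(a)*u+np.cos(a)*np.array([0,0,1])
    piv=np.array([*C,0.])+.055*u; piv[2]=.003*np.cos(a)
    return piv-Lb*z, R.from_matrix(np.stack([np.cross(y,z),y,z],1))
E
python3 - <<'E'
from kin import *
q0=np.array(sensors.state()['joint_pos']); p0,T0=pose()
for C in([.53,.02],[.56,.02],[.58,0.02]):
  for psid in(-60,-40,-18,0,20,40,60,90):
    pt,Tt=lay(C,np.radians(psid),np.radians(25)); q=q0; mx=0; ok=1
    rel=(T0.inv()*Tt).as_rotvec()
    for s in np.linspace(.05,1,20):
        pp=p0+s*(pt-p0)+np.array([0,0,.1*np.sin(np.pi*s)]); qn,e=ik(pp,T0*R.from_rotvec(s*rel),q); mx=max(mx,np.abs(qn-q).max()); q=qn; ok=max(e,0 if s>.05 else 0)
    print(C,psid,'err',round(e,4),'step',round(mx,2),q.round(2),'margin',round(min((q-LO).min(),(HI-q).min()),2))
E
```

```text
[0.53, 0.02] -60 err 0.232 step 0.12 [ 0.36  0.18  2.05 -1.02  1.18  2.04] margin 0.0
[0.53, 0.02] -40 err 0.3541 step 0.11 [ 0.23 -0.14  2.31 -1.02  0.73  1.65] margin 0.0
[0.53, 0.02] -18 err 0.2186 step 0.15 [-0.06 -0.4   2.58 -1.02  0.09  1.16] margin 0.0
[0.53, 0.02] 0 err 0.1341 step 2.64 [-0.12 -0.31  2.58  2.91  0.13 -2.98] margin 0.0
[0.53, 0.02] 20 err 0.0 step 0.38 [-0.54 -0.2   2.58  1.74  0.8  -2.29] margin 0.0
[0.53, 0.02] 40 err 0.0 step 0.25 [-0.67  0.01  2.39  1.4   1.12 -2.32] margin 0.19
[0.53, 0.02] 60 err 0.0 step 0.2 [-0.68  0.21  2.17  1.16  1.36 -2.37] margin 0.41
[0.53, 0.02] 90 err 0.0 step 0.19 [-0.58  0.45  1.84  0.87  1.67 -2.46] margin 0.68
[0.56, 0.02] -60 err 0.2384 step 0.12 [ 0.34  0.23  1.99 -1.02  1.17  2.02] margin 0.0
[0.56, 0.02] -40 err 0.3582 step 0.12 [ 0.22 -0.06  2.24 -1.02  0.73  1.64] margin 0.0
[0.56, 0.02] -18 err 0.2432 step 0.16 [-0.06 -0.29  2.49 -1.02  0.09  1.17] margin 0.0
[0.56, 0.02] 0 err 0.0 step 1.41 [-0.2  -0.19  2.57  2.67  0.41 -2.79] margin 0.01
[0.56, 0.02] 20 err 0.0 step 0.39 [-0.49 -0.11  2.5   1.8   0.76 -2.33] margi
[... 235 characters left out ...]
.66 -2.43] margin 0.71
[0.58, 0.02] -60 err 0.2416 step 0.12 [ 0.33  0.27  1.95 -1.02  1.16  2.  ] margin 0.0
[0.58, 0.02] -40 err 0.3593 step 0.12 [ 0.21 -0.01  2.19 -1.02  0.72  1.64] margin 0.0
[0.58, 0.02] -18 err 0.2545 step 0.17 [-0.05 -0.22  2.43 -1.02  0.09  1.17] margin 0.0
[0.58, 0.02] 0 err 0.0 step 1.75 [-0.19 -0.12  2.52  2.71  0.42 -2.83] margin 0.06
[0.58, 0.02] 20 err 0.0 step 0.39 [-0.46 -0.05  2.46  1.84  0.75 -2.34] margin 0.12
[0.58, 0.02] 40 err 0.0 step 0.25 [-0.59  0.11  2.28  1.45  1.07 -2.3 ] margin 0.3
[0.58, 0.02] 60 err 0.0 step 0.2 [-0.61  0.29  2.06  1.19  1.33 -2.33] margin 0.52
[0.58, 0.02] 90 err 0.0 step 0.18 [-0.53  0.53  1.72  0.9   1.66 -2.4 ] margin 0.74
```

Run:
```python
from kin import *
q0=np.array(sensors.state()['joint_pos']); p0,T0=pose()
pt,Tt=lay([.545,.02],np.radians(50),np.radians(25)); print('lay tcp',pt.round(4))
mid=np.array([.47,.05,.30]); row(mid,T0); row(pt+[0,0,.08],Tt)
q=q0
for s in np.linspace(.1,1,10): q,e=ik(p0+s*(mid-p0),T0,q)
rel=(T0.inv()*Tt).as_rotvec(); print('angle',np.degrees(np.linalg.norm(rel)))
for s in np.linspace(.05,1,20):
    qn,e=ik(mid+s*(pt+[0,0,.08]-mid),T0*R.from_rotvec(s*rel),q); z=(T0*R.from_rotvec(s*rel)).as_matrix()[:,2]
    print(round(s,2),qn.round(2),'dq',np.abs(qn-q).max().round(2),round(e,4),z.round(2)); q=qn
q,e=ik(pt,Tt,q);print(q.round(2),e)
```

```text
lay tcp [0.5361 0.0094 0.0348]
dx -0.2476 dy 0.0491 dz -0.0668 wx 0.00 wy 0.00 wz 0.00
dx -0.2667 dy 0.1311 dz 0.1154 wx -58.31 wy 37.25 wz -61.52
angle 92.5861114634035
0.05 [-0.08 -0.37  1.89  0.04  1.6   0.19] dq 0.07 0.0 [ 0.03  0.03 -1.  ]
0.1 [-0.1  -0.4   1.93  0.06  1.53  0.12] dq 0.07 0.0 [ 0.08  0.05 -1.  ]
0.15 [-0.12 -0.43  1.97  0.09  1.47  0.04] dq 0.08 0.0 [ 0.14  0.08 -0.99]
0.2 [-0.14 -0.47  2.02  0.13  1.41 -0.05] dq 0.08 0.0 [ 0.19  0.1  -0.98]
0.25 [-0.17 -0.49  2.06  0.17  1.36 -0.14] dq 0.09 0.0 [ 0.24  0.13 -0.96]
0.3 [-0.2  -0.52  2.1   0.22  1.3  -0.24] dq 0.1 0.0 [ 0.29  0.16 -0.94]
0.35 [-0.24 -0.54  2.14  0.28  1.26 -0.34] dq 0.11 0.0 [ 0.34  0.19 -0.92]
0.4 [-0.27 -0.56  2.18  0.35  1.21 -0.46] dq 0.11 0.0 [ 0.38  0.22 -0.9 ]
0.45 [-0.31 -0.57  2.21  0.42  1.18 -0.58] dq 0.12 0.0 [ 0.42  0.26 -0.87]
0.5 [-0.35 -0.58  2.25  0.5   1.15 -0.71] dq 0.13 0.0 [ 0.46  0.3  -0.84]
0.55 [-0.39 -0.57  2.28  0.58  1.12 -0.85] dq 0.14 0.0 [ 0.49  0.33 -0.8 ]
0.6 [-0.43 -0.56  2.3   0.67  1.11 -0.99] dq 0.14 0.0 [ 0.52  0.37 -0.77]
0.65 [-0.47 -0.53  2.32  0.76  1.11 -1.14] dq 0.15 0.0 [ 0.54  0.41 -0.73]
0.7 [-0.51 -0.5   2.33  0.85  1.11 -1.29] dq 0.15 0.0 [ 0.56  0.46 -0.69]
0.75 [-0.54 -0.45  2.34  0.93  1.12 -1.44] dq 0.15 0.0 [ 0.58  0.5  -0.65]
0.8 [-0.57 -0.39  2.34  1.01  1.14 -1.59] dq 0.15 0.0 [ 0.59  0.54 -0.6 ]
0.85 [-0.6  -0.32  2.33  1.08  1.17 -1.74] dq 0.15 0.0 [ 0.59  0.58 -0.56]
0.9 [-0.62 -0.24  2.32  1.14  1.21 -1.88] dq 0.14 0.0 [ 0.6   0.62 -0.51]
0.95 [-0.65 -0.16  2.3   1.19  1.25 -2.01] dq 0.13 0.0 [ 0.59  0.66 -0.47]
1.0 [-0.66 -0.08  2.27  1.23  1.29 -2.14] dq 0.13 0.0 [ 0.58  0.69 -0.42]
[-0.66  0.14  2.25  1.29  1.23 -2.34] 1.331157406525563e-13
```

```bash
python3 -m pendant '[{"wx":0,"wy":0,"wz":0,"dx":-0.248,"dy":0.049,"dz":-0.067,"hand":-1},{"wx":0,"wy":0,"wz":0,"dx":-0.248,"dy":0.049,"dz":-0.067,"hand":-1},{"wx":0,"wy":0,"wz":0,"dx":-0.248,"dy":0.049,"dz":-0.067,"hand":-1},{"wx":0,"wy":0,"wz":0,"dx":-0.248,"dy":0.049,"dz":-0.067,"hand":-1},{"wx":0,"wy":0,"wz":0,"dx":-0.248,"dy":0.049,"dz":-0.067,"hand":-1},{"wx":0,"wy":0,"wz":0,"dx":-0.248,"dy":0.049,"dz":-0.067,"hand":-1},{"wx":0,"wy":0,"wz":0,"dx":-0.248,"dy":0.049,"dz":-0.067,"hand":-1},{"wx":-9.6,"wy":6.2,"wz":-10.2,"dx":-0.25,"dy":0.063,"dz":-0.037,"hand":-1},{"wx":-9.6,"wy":6.2,"wz":-10.2,"dx":-0.25,"dy":0.063,"dz":-0.037,"hand":-1},{"wx":-19.4,"wy":12.4,"wz":-20.5,"dx":-0.253,"dy":0.075,"dz":-0.007,"hand":-1},{"wx":-19.4,"wy":12.4,"wz":-20.5,"dx":-0.253,"dy":0.075,"dz":-0.007,"hand":-1},{"wx":-29,"wy":18.6,"wz":-30.8,"dx":-0.256,"dy":0.09,"dz":0.023,"hand":-1},{"wx":-29,"wy":18.6,"wz":-30.8,"dx":-0.256,"dy":0.09,"dz":0.023,"hand":-1},{"wx":-38.8,"wy":24.8,"wz":-41,"dx":-0.26,"dy":0.104,"dz":0.053,"hand":-1},{"wx":-38.8,"wy":24.8,"wz":-41,"dx":-0.26,"dy":0.104,"dz":0.053,"hand":-1},{"wx":-48.5,"wy":31,"wz":-51.2,"dx":-0.264,"dy":0.118,"dz":0.083,"hand":-1},{"wx":-48.5,"wy":31,"wz":-51.2,"dx":-0.264,"dy":0.118,"dz":0.083,"hand":-1},{"wx":-58.3,"wy":37.25,"wz":-61.5,"dx":-0.267,"dy":0.131,"dz":0.1,"hand":-1},{"wx":-58.3,"wy":37.25,"wz":-61.5,"dx":-0.267,"dy":0.131,"dz":0.115,"hand":-1},{"wx":-58.3,"wy":37.25,"wz":-61.5,"dx":-0.267,"dy":0.131,"dz":0.115,"hand":-1}]'
python3 - <<'E'
from kin import *
log()
pt,Tt=lay([.545,.02],np.radians(50),np.radians(25)); row(pt+[0,0,.08],Tt)
p,r=pose(); out=[]
for n in('scene','top'):
    im,d=cams.grab_frame(n)
    if n=='scene': np.savez('/tmp/s3',im=im,d=d)
    u,v=map(int,proj(n,p)); out.append(cv2.resize(im[max(v-90,0):v+90,u-90:u+90],(400,400),interpolation=3))
    q=(cloud(n,d)-p)@r.as_matrix(); sat=im.max(-1).astype(int)-im.min(-1)
    m=(abs(q[...,0])<.1)&(abs(q[...,1])<.02)&(q[...,2]>-.04)&(q[...,2]<.11)&(im.mean(-1)>60)&(sat<40); k=q[m]
    if len(k): print(n,len(k),np.percentile(k,[1,50,99],axis=0).round(4).tolist())
save('f',np.hstack(out))
E
```

```text
time: 6.48
tool_pos: [0.5308, 0.0082, 0.1075]
tool_rot: [0.159, 0.361, 0.797, 0.457]
contact_force: [0.0, -0.6, -1.5]
gripper_width: 0.059
t 6.48 q [-0.604 -0.172  2.296  1.141  1.169 -1.899] p [0.5308 0.0082 0.1075] F [ 0.  -0.6 -1.5] g 0.059
dx -0.0023 dy 0.0089 dz -0.0001 wx -6.99 wy 3.41 wz -6.91
scene 2333 [[-0.0783, -0.0012, -0.0276], [-0.0006, 0.0033, 0.0335], [0.0789, 0.0136, 0.0812]]
top 1563 [[-0.077, -0.0081, -0.0342], [0.0093, -0.0021, 0.0144], [0.0812, 0.0173, 0.0768]]
```

View pics/f.png

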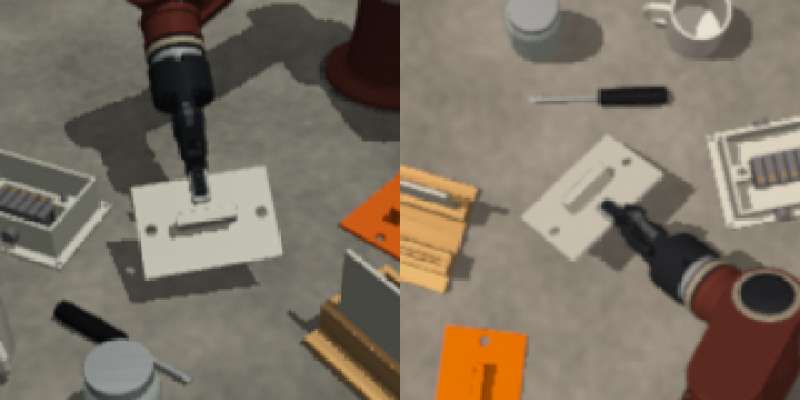

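Run:
```python
from kin import *
pt,Tt=lay([.545,.02],np.radians(50),np.radians(25),.078)
row(pt+[0,0,.05],Tt);row(pt+[0,0,.02],Tt);row(pt+[0,0,.004],Tt);row(pt+[0,0,.0],Tt);row(pt+[0,0,-.003],Tt)
```

```text
dx -0.0051 dy -0.0138 dz 0.0135 wx -7.22 wy 3.39 wz -7.53
dx -0.0077 dy -0.0390 dz 0.0296 wx -7.22 wy 3.39 wz -7.53
dx -0.0091 dy -0.0524 dz 0.0382 wx -7.22 wy 3.39 wz -7.53
dx -0.0095 dy -0.0558 dz 0.0403 wx -7.22 wy 3.39 wz -7.53
dx -0.0097 dy -0.0583 dz 0.0419 wx -7.22 wy 3.39 wz -7.53
```

```bash
python3 -m pendant '[{"wx":-7.2,"wy":3.4,"wz":-7.5,"dx":-0.005,"dy":-0.014,"dz":0.0135,"hand":-1},{"wx":-7.2,"wy":3.4,"wz":-7.5,"dx":-0.005,"dy":-0.014,"dz":0.0135,"hand":-1},{"wx":-7.2,"wy":3.4,"wz":-7.5,"dx":-0.0077,"dy":-0.039,"dz":0.0296,"hand":-1},{"wx":-7.2,"wy":3.4,"wz":-7.5,"dx":-0.0085,"dy":-0.046,"dz":0.034,"hand":-1},{"wx":-7.2,"wy":3.4,"wz":-7.5,"dx":-0.0091,"dy":-0.0524,"dz":0.0382,"hand":-1},{"wx":-7.2,"wy":3.4,"wz":-7.5,"dx":-0.0091,"dy":-0.0524,"dz":0.0382,"hand":-1}]'
python3 - <<'E'
from kin import *
log()
pt,Tt=lay([.545,.02],np.radians(50),np.radians(25),.078)
for h in(.004,.002,0,-.002,-.004): row(pt+[0,0,h],Tt)
E
```

```text
time: 7.08
tool_pos: [0.5374, 0.0085, 0.0441]
tool_rot: [0.186, 0.286, 0.793, 0.504]
contact_force: [-0.5, 0.7, -2.2]
gripper_width: 0.061
t 7.08 q [-0.638  0.114  2.244  1.292  1.227 -2.303] p [0.5374 0.0085 0.0441] F [-0.5  0.7 -2.2] g 0.061
dx 0.0016 dy -0.0049 dz 0.0000 wx 0.04 wy 0.02 wz 0.39
dx 0.0016 dy -0.0067 dz 0.0009 wx 0.04 wy 0.02 wz 0.39
dx 0.0016 dy -0.0085 dz 0.0017 wx 0.04 wy 0.02 wz 0.39
dx 0.0016 dy -0.0103 dz 0.0026 wx 0.04 wy 0.02 wz 0.39
dx 0.0016 dy -0.0121 dz 0.0034 wx 0.04 wy 0.02 wz 0.39
```

```bash
python3 -m pendant '[{"wx":0,"wy":0,"wz":0,"dx":0,"dy":0,"dz":0,"hand":-1},{"wx":0,"wy":0,"wz":0,"dx":0,"dy":-0.002,"dz":0.001,"hand":-1},{"wx":0,"wy":0,"wz":0,"dx":0,"dy":-0.0036,"dz":0.0017,"hand":-1},{"wx":0,"wy":0,"wz":0,"dx":0,"dy":-0.0036,"dz":0.0017,"hand":-1},{"wx":0,"wy":0,"wz":0,"dx":0,"dy":-0.0036,"dz":0.0017,"hand":-1}]'
python3 - <<'E'
from kin import *
log()
pt,Tt=lay([.545,.02],np.radians(50),np.radians(25),.078)
for h in(0,-.002,-.004): row(pt+[0,0,h],Tt)
E
```

```text
time: 7.5
tool_pos: [0.5382, 0.0076, 0.0413]
tool_rot: [0.187, 0.285, 0.793, 0.504]
contact_force: [-0.6, -0.5, -1.4]
gripper_width: 0.063
t 7.5 q [-0.639  0.124  2.241  1.296  1.225 -2.314] p [0.5382 0.0076 0.0413] F [-0.6 -0.5 -1.4] g 0.063
dx 0.0028 dy -0.0059 dz 0.0007 wx 0.11 wy 0.13 wz 0.58
dx 0.0029 dy -0.0077 dz 0.0016 wx 0.11 wy 0.13 wz 0.58
dx 0.0029 dy -0.0095 dz 0.0024 wx 0.11 wy 0.13 wz 0.58
```

```bash
python3 -m pendant '[{"wx":0,"wy":0,"wz":0,"dx":0,"dy":-0.0018,"dz":0.0008,"hand":-1},{"wx":0,"wy":0,"wz":0,"dx":0,"dy":-0.0036,"dz":0.0017,"hand":-1},{"wx":0,"wy":0,"wz":0,"dx":0,"dy":-0.0036,"dz":0.0017,"hand":-1},{"wx":0,"wy":0,"wz":0,"dx":0,"dy":-0.0036,"dz":0.0017,"hand":-1}]'; python3 -m pendant '[{"wx":0,"wy":0,"wz":0,"dx":0,"dy":-0.0018,"dz":0.0008,"hand":-1},{"wx":0,"wy":0,"wz":0,"dx":0,"dy":-0.0018,"dz":0.0008,"hand":-1},{"wx":0,"wy":0,"wz":0,"dx":0,"dy":-0.0018,"dz":0.0008,"hand":-1}]';python3 - <<'E'
from kin import *
log()
E
```

```text
time: 7.83
tool_pos: [0.5381, 0.0076, 0.0368]
tool_rot: [0.187, 0.285, 0.793, 0.505]
contact_force: [-0.0, 0.1, -1.1]
gripper_width: 0.059
time: 8.08
tool_pos: [0.5384, 0.0075, 0.0357]
tool_rot: [0.187, 0.285, 0.793, 0.505]
contact_force: [-0.9, -1.2, 4.7]
gripper_width: 0.056
t 8.08 q [-0.64   0.142  2.238  1.302  1.223 -2.329] p [0.5384 0.0075 0.0357] F [-0.9 -1.2  4.7] g 0.056
```

```bash
python3 -m pendant '[{"wx":0,"wy":0,"wz":0,"dx":0,"dy":0,"dz":0,"hand":-0.55},{"wx":0,"wy":0,"wz":0,"dx":0,"dy":0,"dz":0,"hand":-0.55},{"wx":0,"wy":0,"wz":0,"dx":0,"dy":0,"dz":0,"hand":-0.55},{"wx":0,"wy":0,"wz":0,"dx":0,"dy":0,"dz":0,"hand":-0.55},{"wx":0,"wy":0,"wz":0,"dx":0,"dy":-0.003,"dz":0.0013,"hand":-0.55},{"wx":0,"wy":0,"wz":0,"dx":0,"dy":-0.006,"dz":0.0026,"hand":-0.55},{"wx":0,"wy":0,"wz":0,"dx":0,"dy":-0.006,"dz":0.0026,"hand":-0.55},{"wx":0,"wy":0,"wz":0,"dx":0,"dy":-0.006,"dz":0.0026,"hand":-0.55}]'
python3 - <<'E'
from kin import *
log()
im,d=cams.grab_frame('scene');save('g',im[120:260,230:400],4)
E
```

```text
time: 8.75
tool_pos: [0.5377, 0.0077, 0.0279]
tool_rot: [0.187, 0.285, 0.793, 0.505]
contact_force: [0.4, 0.2, -0.7]
gripper_width: 0.219
t 8.75 q [-0.64   0.161  2.235  1.306  1.217 -2.345] p [0.5377 0.0077 0.0279] F [ 0.4  0.2 -0.7] g 0.219
```

View pics/g.png

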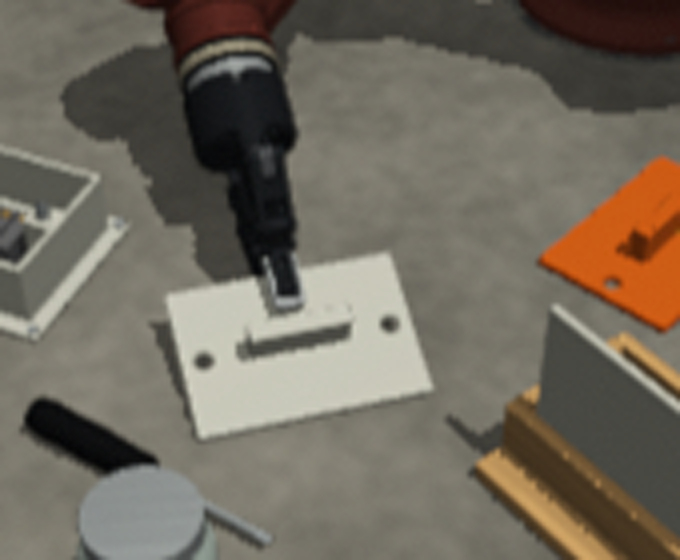

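```bash
python3 -m pendant '[{"wx":0,"wy":0,"wz":0,"dx":0,"dy":-0.004,"dz":-0.009,"hand":-0.55},{"wx":0,"wy":0,"wz":0,"dx":0,"dy":-0.008,"dz":-0.018,"hand":-0.55},{"wx":0,"wy":0,"wz":0,"dx":0,"dy":-0.012,"dz":-0.027,"hand":-0.55},{"wx":0,"wy":0,"wz":0,"dx":0,"dy":-0.016,"dz":-0.036,"hand":-0.55},{"wx":0,"wy":0,"wz":0,"dx":0,"dy":-0.02,"dz":-0.045,"hand":-0.55},{"wx":0,"wy":0,"wz":0,"dx":0,"dy":-0.02,"dz":-0.055,"hand":-0.55},{"wx":0,"wy":0,"wz":0,"dx":0,"dy":-0.02,"dz":-0.08,"hand":-0.55},{"wx":0,"wy":0,"wz":0,"dx":0,"dy":-0.02,"dz":-0.12,"hand":-0.5},{"wx":0,"wy":0,"wz":0,"dx":0,"dy":-0.02,"dz":-0.12,"hand":-0.5},{"wx":0,"wy":0,"wz":0,"dx":0,"dy":-0.02,"dz":-0.12,"hand":-0.5}]'
python3 - <<'E'
from kin import *
log()
out=[]
for n in('scene','top'):
    im,d=cams.grab_frame(n); np.savez('/tmp/lay_'+n,im=im,d=d)
    u,v=map(int,proj(n,[.545,.02,0])); out.append(cv2.resize(im[max(v-70,0):v+70,u-70:u+70],(400,400),interpolation=3))
    p=cloud(n,d); sat=im.max(-1).astype(int)-im.min(-1)
    m=(abs(p[...,0]-.545)<.13)&(abs(p[...,1]-.02)<.13)&(p[...,2]<.045)&(sat<40)
    pl=m&(im.min(-1)>95)&(p[...,2]>.001)&(p[...,2]<.014); nc,lab,st,ce=cv2.connectedComponentsWithStats(pl.astype(np.uint8)); i=1+st[1:,4].argmax(); q=p[lab==i]
    r=cv2.minAreaRect(q[:,:2].astype(np.float32)); print(n,'plate',len(q),np.round(r[0],4),np.round(r[1],4),round(r[2],2),'z',np.percentile(q[:,2],[5,50,95]).round(4))
    A=np.c_[q[:,:2],np.ones(len(q))]; c=np.linalg.lstsq(A,q[:,2],rcond=None)[0]; print('slopes deg',np.degrees(c[:2]).round(2))
    b=p[m&(p[...,2]>.024)&(im.min(-1)>60)]; 
    if len(b)>5: r=cv2.minAreaRect(b[:,:2].astype(np.float32)); print('bar',len(b),np.round(r[0],4),np.round(r[1],4),round(r[2],2),np.percentile(b[:,2],[5,50,95]).round(4))
    print([ (np.round(f['position'],3),round(f['score'],2)) for f in finder.look_for(n,'cover_grip')[:4]])
save('i',np.hstack(out))
E
```

```text
time: 9.63
tool_pos: [0.4627, -0.0853, 0.062]
tool_rot: [0.189, 0.286, 0.793, 0.503]
contact_force: [1.3, 0.2, 0.0]
gripper_width: 0.253
t 9.63 q [-0.934  0.042  2.274  1.101  1.435 -2.348] p [ 0.4627 -0.0853  0.062 ] F [1.3 0.2 0. ] g 0.253
scene plate 1511 [0.5531 0.024 ] [0.1253 0.1682] 50.11 z [0.0023 0.0048 0.0075]
slopes deg [0.09 0.08]
bar 144 [ 0.508 -0.029] [0.1546 0.0691] 50.16 [0.0255 0.0321 0.0346]
[(array([0.559, 0.029, 0.   ]), 0.92), (array([0.316, 0.431, 0.003]), 0.85), (array([0.314, 0.181, 0.004]), 0.63)]
top plate 2416 [0.527  0.0314] [0.2244 0.2852] 37.76 z [0.0014 0.0049 0.0103]
slopes deg [ 0.49 -0.08]
bar 113 [0.5459 0.0202] [0.0144 0.0696] 50.22 [0.0284 0.0332 0.0395]
[(array([0.549, 0.021, 0.006]), 0.98), (array([0.298, 0.174, 0.009]), 0.87)]
```

View pics/i.png

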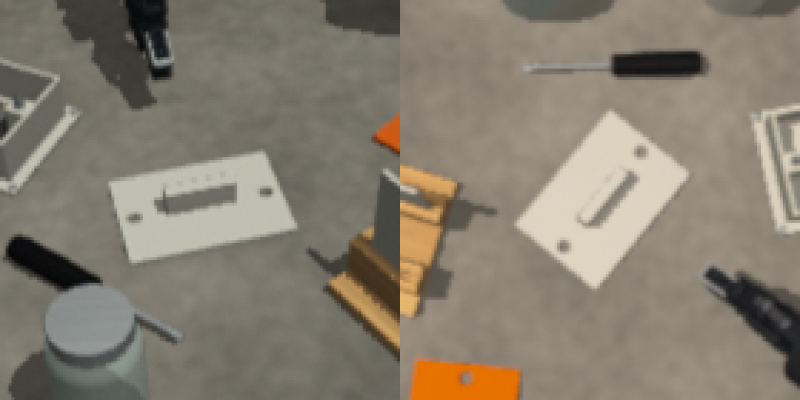

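Run:
```python
from kin import *
q=np.array(sensors.state()['joint_pos']); p0,T0=pose(); Tt=down(140.2); pt=np.array([.5475,.0205,.14])
row([.49,-.05,.16],T0*R.from_rotvec([20,0,0],degrees=True)); row(pt,Tt)
rel=(T0.inv()*Tt).as_rotvec()
for s in np.linspace(.1,1,10):
    q1,e=ik(p0+s*(pt-p0)+[0,0,.08*np.sin(np.pi*s)],T0*R.from_rotvec(s*rel),q); print(q1.round(2),round(e,4)); q=q1
```

```text
dx -0.0021 dy 0.1081 dz -0.0041 wx 20.00 wy -0.00 wz -0.00
dx -0.0010 dy 0.1282 dz 0.0869 wx 65.13 wy 0.40 wz 0.25
[-0.86 -0.12  2.29  1.03  1.39 -2.17] 0.0
[-0.78 -0.24  2.27  0.94  1.35 -2.  ] 0.0
[-0.7  -0.32  2.24  0.83  1.33 -1.83] 0.0
[-0.61 -0.36  2.19  0.71  1.31 -1.68] 0.0
[-0.51 -0.36  2.14  0.58  1.29 -1.54] 0.0
[-0.42 -0.33  2.09  0.46  1.28 -1.41] 0.0
[-0.33 -0.29  2.04  0.33  1.28 -1.29] 0.0
[-0.25 -0.22  1.99  0.21  1.28 -1.18] 0.0
[-0.17 -0.14  1.93  0.1   1.3  -1.07] 0.0
[-0.1  -0.06  1.88 -0.    1.32 -0.97] 0.0
```

```bash
python3 -m pendant '[{"wx":0,"wy":0,"wz":0,"dx":-0.002,"dy":0.04,"dz":-0.004,"hand":0},{"wx":7,"wy":0,"wz":0,"dx":-0.002,"dy":0.08,"dz":-0.004,"hand":0},{"wx":14,"wy":0,"wz":0,"dx":-0.002,"dy":0.108,"dz":-0.004,"hand":0},{"wx":21,"wy":0,"wz":0,"dx":-0.002,"dy":0.115,"dz":0.01,"hand":0},{"wx":28,"wy":0.1,"wz":0.1,"dx":-0.002,"dy":0.12,"dz":0.025,"hand":0},{"wx":35,"wy":0.2,"wz":0.1,"dx":-0.001,"dy":0.125,"dz":0.04,"hand":0},{"wx":42,"wy":0.3,"wz":0.1,"dx":-0.001,"dy":0.128,"dz":0.055,"hand":0},{"wx":49,"wy":0.3,"wz":0.2,"dx":-0.001,"dy":0.128,"dz":0.07,"hand":0},{"wx":56,"wy":0.4,"wz":0.2,"dx":-0.001,"dy":0.128,"dz":0.08,"hand":0},{"wx":63,"wy":0.4,"wz":0.2,"dx":-0.001,"dy":0.128,"dz":0.087,"hand":0},{"wx":65.1,"wy":0.4,"wz":0.25,"dx":-0.001,"dy":0.128,"dz":0.087,"hand":0},{"wx":65.1,"wy":0.4,"wz":0.25,"dx":-0.001,"dy":0.128,"dz":0.087,"hand":0},{"wx":65.1,"wy":0.4,"wz":0.25,"dx":-0.001,"dy":0.128,"dz":0.087,"hand":0},{"wx":65.1,"wy":0.4,"wz":0.25,"dx":-0.001,"dy":0.128,"dz":0.087,"hand":0}]'
python3 - <<'E'
from kin import *
log()
row([.5475,.0205,.012],down(140.2))
E
```

```text
time: 11.0
tool_pos: [0.547, 0.0198, 0.1392]
tool_rot: [-0.0, 0.341, 0.94, 0.0]
contact_force: [0.1, 0.4, 0.1]
gripper_width: 0.5
t 11.0 q [-0.1   -0.057  1.88   0.     1.319 -0.975] p [0.547  0.0198 0.1392] F [0.1 0.4 0.1] g 0.5
dx 0.0000 dy 0.0009 dz 0.1272 wx -0.00 wy -0.01 wz -0.04
```

```bash
python3 -m pendant '[{"wx":0,"wy":0,"wz":0,"dx":0,"dy":0.001,"dz":0.04,"hand":0},{"wx":0,"wy":0,"wz":0,"dx":0,"dy":0.001,"dz":0.075,"hand":0},{"wx":0,"wy":0,"wz":0,"dx":0,"dy":0.001,"dz":0.1,"hand":0},{"wx":0,"wy":0,"wz":0,"dx":0,"dy":0.001,"dz":0.115,"hand":0},{"wx":0,"wy":0,"wz":0,"dx":0,"dy":0.001,"dz":0.125,"hand":0},{"wx":0,"wy":0,"wz":0,"dx":0,"dy":0.001,"dz":0.126,"hand":0},{"wx":0,"wy":0,"wz":0,"dx":0,"dy":0.001,"dz":0.126,"hand":0},{"wx":0,"wy":0,"wz":0,"dx":0,"dy":0.001,"dz":0.126,"hand":0}]'
python3 - <<'E'
from kin import *
log()
row([.5475,.0205,.012],down(140.2))
E
```

```text
time: 11.67
tool_pos: [0.5498, 0.0196, 0.0158]
tool_rot: [0.002, 0.341, 0.94, 0.0]
contact_force: [0.2, -0.3, 0.6]
gripper_width: 0.504
t 11.67 q [-9.900e-02  1.110e-01  1.940e+00 -1.000e-03  1.087e+00 -9.730e-01] p [0.5498 0.0196 0.0158] F [ 0.2 -0.3  0.6] g 0.504
dx 0.0023 dy -0.0008 dz 0.0037 wx 0.10 wy 0.21 wz -0.11
```

```bash
python3 -m pendant '[{"wx":0,"wy":0,"wz":0,"dx":0.001,"dy":0,"dz":0.004,"hand":0},{"wx":0,"wy":0,"wz":0,"dx":0.001,"dy":0,"dz":0.004,"hand":0},{"wx":0,"wy":0,"wz":0,"dx":0.001,"dy":0,"dz":0.004,"hand":-1},{"wx":0,"wy":0,"wz":0,"dx":0.001,"dy":0,"dz":0.004,"hand":-1},{"wx":0,"wy":0,"wz":0,"dx":0.001,"dy":0,"dz":0.004,"hand":-1},{"wx":0,"wy":0,"wz":0,"dx":0.001,"dy":0,"dz":0.004,"hand":-1},{"wx":0,"wy":0,"wz":0,"dx":0.001,"dy":0,"dz":0.004,"hand":-1},{"wx":0,"wy":0,"wz":0,"dx":0.001,"dy":0,"dz":0.004,"hand":-1}]'
python3 - <<'E'
from kin import *
log(); p,T=pose(); row([*p[:2],.17],T)
E
```

```text
time: 12.33
tool_pos: [0.5485, 0.0207, 0.0108]
tool_rot: [0.001, 0.341, 0.94, 0.0]
contact_force: [-0.9, 0.1, 4.5]
gripper_width: 0.153
t 12.33 q [-9.800e-02  1.170e-01  1.943e+00 -1.000e-03  1.079e+00 -9.720e-01] p [0.5485 0.0207 0.0108] F [-0.9  0.1  4.5] g 0.153
dx -0.0004 dy 0.0001 dz -0.1592 wx 0.00 wy 0.00 wz 0.00
```

```bash
python3 -m pendant '[{"wx":0,"wy":0,"wz":0,"dx":0,"dy":0,"dz":-0.02,"hand":-1},{"wx":0,"wy":0,"wz":0,"dx":0,"dy":0,"dz":-0.05,"hand":-1},{"wx":0,"wy":0,"wz":0,"dx":0,"dy":0,"dz":-0.09,"hand":-1},{"wx":0,"wy":0,"wz":0,"dx":0,"dy":0,"dz":-0.13,"hand":-1},{"wx":0,"wy":0,"wz":0,"dx":0,"dy":0,"dz":-0.14,"hand":-1},{"wx":0,"wy":0,"wz":0,"dx":0,"dy":0,"dz":-0.14,"hand":-1}]'
python3 - <<'E'
from kin import *
log(); p,T=pose(); row([.589,-.2375,.15],down(100.2)); row([.589,-.2375,.105],down(100.2))
E
```

```text
time: 12.83
tool_pos: [0.5503, 0.0206, 0.1546]
tool_rot: [0.005, 0.341, 0.94, 0.001]
contact_force: [0.4, -0.2, -1.2]
gripper_width: 0.144
t 12.83 q [-9.700e-02 -7.100e-02  1.866e+00 -1.000e-03  1.337e+00 -9.720e-01] p [0.5503 0.0206 0.1546] F [ 0.4 -0.2 -1.2] g 0.144
dx -0.1951 dy -0.1733 dz 0.0054 wx 0.42 wy 0.36 wz 39.93
dx -0.1947 dy -0.1736 dz 0.0504 wx 0.42 wy 0.36 wz 39.93
```

```bash
python3 -m pendant '[{"wx":0.4,"wy":0.3,"wz":40,"dx":-0.195,"dy":-0.173,"dz":0,"hand":-1},{"wx":0.4,"wy":0.3,"wz":40,"dx":-0.195,"dy":-0.173,"dz":0,"hand":-1},{"wx":0.4,"wy":0.3,"wz":40,"dx":-0.195,"dy":-0.173,"dz":0,"hand":-1},{"wx":0.4,"wy":0.3,"wz":40,"dx":-0.195,"dy":-0.173,"dz":0,"hand":-1},{"wx":0.4,"wy":0.3,"wz":40,"dx":-0.195,"dy":-0.173,"dz":0,"hand":-1},{"wx":0.4,"wy":0.3,"wz":40,"dx":-0.195,"dy":-0.173,"dz":0,"hand":-1},{"wx":0.4,"wy":0.3,"wz":40,"dx":-0.195,"dy":-0.173,"dz":0,"hand":-1},{"wx":0.4,"wy":0.3,"wz":40,"dx":-0.195,"dy":-0.173,"dz":0.02,"hand":-1},{"wx":0.4,"wy":0.3,"wz":40,"dx":-0.195,"dy":-0.173,"dz":0.04,"hand":-1},{"wx":0.4,"wy":0.3,"wz":40,"dx":-0.195,"dy":-0.173,"dz":0.046,"hand":-1},{"wx":0.4,"wy":0.3,"wz":40,"dx":-0.195,"dy":-0.173,"dz":0.046,"hand":-1},{"wx":0.4,"wy":0.3,"wz":40,"dx":-0.195,"dy":-0.173,"dz":0.046,"hand":-1},{"wx":0.4,"wy":0.3,"wz":40,"dx":-0.195,"dy":-0.173,"dz":0.046,"hand":-1}]'
python3 - <<'E'
from kin import *
log(); p,T=pose(); print(T.as_matrix().round(4)); row([.589,-.2375,.105],down(100.2))
np.savez('/tmp/hovpose',p=p,T=T.as_matrix())
out=[]
for n in('scene','top'):
    im,d=cams.grab_frame(n); np.savez('/tmp/hov_'+n,im=im,d=d)
    u,v=map(int,proj(n,[.589,-.2375,.05])); out.append(cv2.resize(im[max(v-60,0):v+60,u-60:u+60],(400,400),interpolation=3))
    for nm,zl,zh,D in(('rim',.050,.060,np.load('/tmp/%s.npz'%n)),('plate',p[2]-.011+.0,p[2]+.004,dict(im=im,d=d))):
        P=cloud(n,D['d']); I=D['im'].astype(int); m=(abs(P[...,0]-.589)<.09)&(abs(P[...,1]+.2375)<.13)&(P[...,2]>zl)&(P[...,2]<zh)&(I.max(-1)-I.min(-1)<45)&(I.min(-1)>40)
        q=P[m]; r=cv2.minAreaRect(q[:,:2].astype(np.float32)); a=np.radians(10.2); e=np.array([[np.cos(a),np.sin(a)],[-np.sin(a),np.cos(a)]]); w=(q[:,:2]-[.589,-.2375])@e.T
        print(n,nm,len(q),np.round(r[0],4),np.round(r[1],4),round(r[2],2),'boxframe 1/99',np.percentile(w,[1,99],axis=0).round(4).tolist(),'mm',w.min(0).round(4),w.max(0).round(4),'z',np.percentile(q[:,2],[5,50,95]).round(4))
save('j',np.hstack(out))
E
```

```text
time: 13.92
tool_pos: [0.5869, -0.2367, 0.1049]
tool_rot: [-0.003, 0.642, 0.767, -0.002]
contact_force: [0.4, -0.2, -1.1]
gripper_width: 0.151
t 13.92 q [-0.499  0.18   1.693 -0.003  1.274 -0.676] p [ 0.5869 -0.2367  0.1049] F [ 0.4 -0.2 -1.1] g 0.151
[[-1.765e-01  9.843e-01 -6.700e-03]
 [ 9.843e-01  1.765e-01 -1.000e-04]
 [ 1.100e-03 -6.600e-03 -1.000e+00]]
dx -0.0011 dy 0.0019 dz -0.0001 wx -0.38 wy -0.06 wz -0.03
scene rim 351 [ 0.5914 -0.2377] [0.1143 0.1634] 10.51 boxframe 1/99 [[-0.0537, -0.0812], [0.0587, 0.0806]] mm [-0.055  -0.0823] [0.0596 0.0809] z [0.0503 0.0532 0.0558]
scene plate 1169 [ 0.5893 -0.2348] [0.1151 0.1625] 9.8 boxframe 1/99 [[-0.0539, -0.0761], [0.0558, 0.0829]] mm [-0.057  -0.0791] [0.0581 0.084 ] z [0.0957 0.0986 0.1012]
top rim 354 [ 0.5864 -0.241 ] [0.111  0.1618] 10.72 boxframe 1/99 [[-0.0581, -0.0834], [0.0519, 0.077]] mm [-0.0588 -0.0836] [0.0528 0.0777] z [0.0505 0.0544 0.0589]
top plate 534 [ 0.5856 -0.2373] [0.1093 0.1603] 10.9 boxframe 1/99 [[-0.0538, -0.0787], [0.0503, 0.0802]] mm [-0.0589 -0.0797] [0.0508 0.0806] z [0.0963 0.1005 0.1048]
```

View pics/j.png

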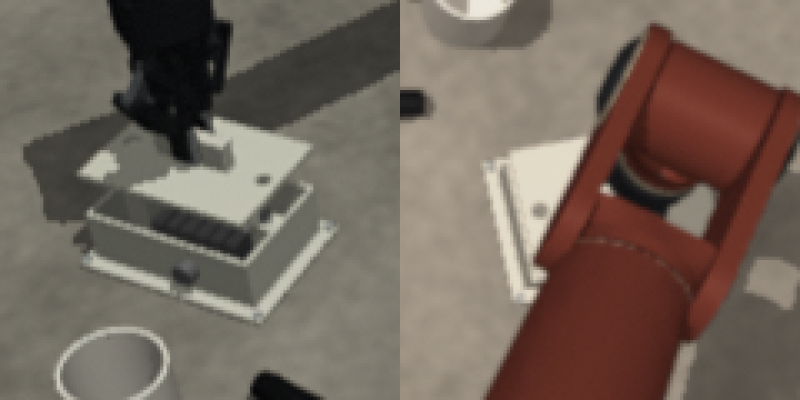

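```bash
python3 -m pendant '[{"wx":-0.4,"wy":0,"wz":-0.2,"dx":-0.0034,"dy":0.0014,"dz":0.005,"hand":-1},{"wx":-0.4,"wy":0,"wz":-0.2,"dx":-0.0034,"dy":0.0014,"dz":0.012,"hand":-1},{"wx":-0.4,"wy":0,"wz":-0.2,"dx":-0.0034,"dy":0.0014,"dz":0.018,"hand":-1},{"wx":-0.4,"wy":0,"wz":-0.2,"dx":-0.0034,"dy":0.0014,"dz":0.018,"hand":-1},{"wx":-0.4,"wy":0,"wz":-0.2,"dx":-0.0034,"dy":0.0014,"dz":0.018,"hand":-1},{"wx":-0.4,"wy":0,"wz":-0.2,"dx":-0.0034,"dy":0.0014,"dz":0.018,"hand":-1}]'
cat > meas.py <<'E'
from kin import *
log(); p,T=pose(); print(T.as_matrix().round(4)[:,2]); a=np.radians(10.2); e=np.array([[np.cos(a),np.sin(a)],[-np.sin(a),np.cos(a)]]); print('tcp box',((p[:2]-[.589,-.2375])@e.T).round(4))
for n in('scene','top'):
    im,d=cams.grab_frame(n); np.savez('/tmp/hov2_'+n,im=im,d=d)
    for nm,zl,zh,D in(('rim',.050,.060,np.load('/tmp/%s.npz'%n)),('plate',p[2]-.011,p[2]+.004,dict(im=im,d=d))):
        P=cloud(n,D['d']); I=D['im'].astype(int); m=(abs(P[...,0]-.589)<.09)&(abs(P[...,1]+.2375)<.13)&(P[...,2]>zl)&(P[...,2]<zh)&(I.max(-1)-I.min(-1)<45)&(I.min(-1)>40)
        q=P[m]; r=cv2.minAreaRect(q[:,:2].astype(np.float32)); w=(q[:,:2]-[.589,-.2375])@e.T; lo=w.min(0);hi=w.max(0); l1,h1=np.percentile(w,[1,99],axis=0)
        print(n,nm,len(q),'rectc',((np.array(r[0])-[.589,-.2375])@e.T).round(4),np.round(r[1],4),round(r[2],1),'mm',((lo+hi)/2).round(4),(hi-lo).round(4),'1/99',((l1+h1)/2).round(4),'z',np.percentile(q[:,2],50).round(4))
E
python3 meas.py
```

```text
time: 14.52
tool_pos: [0.5883, -0.24, 0.0862]
tool_rot: [-0.001, 0.641, 0.768, 0.0]
contact_force: [0.2, 0.1, -1.2]
gripper_width: 0.149
t 14.52 q [-5.050e-01  2.040e-01  1.700e+00  1.000e-03  1.239e+00 -6.850e-01] p [ 0.5883 -0.24    0.0862] F [ 0.2  0.1 -1.2] g 0.149
[-7.0e-04  1.7e-03 -1.0e+00]
tcp box [-0.0011 -0.0024]
scene rim 351 rectc [ 0.0024 -0.0007] [0.1143 0.1634] 10.5 mm [ 0.0023 -0.0007] [0.1146 0.1632] 1/99 [ 0.0025 -0.0003] z 0.0532
scene plate 1159 rectc [ 0.0012 -0.0008] [0.1145 0.1634] 10.1 mm [ 0.0013 -0.0008] [0.1146 0.1634] 1/99 [0.002  0.0003] z 0.0799
top rim 354 rectc [-0.0032 -0.003 ] [0.111  0.1618] 10.7 mm [-0.003 -0.003] [0.1116 0.1613] 1/99 [-0.0031 -0.0032] z 0.0544
top plate 529 rectc [-0.0026 -0.0024] [0.1104 0.16  ] 11.0 mm [-0.0034 -0.0027] [0.1108 0.1599] 1/99 [-0.0022 -0.002 ] z 0.0813
```

```bash
python3 -m pendant '[{"wx":0,"wy":0,"wz":0,"dx":-0.0003,"dy":0.0007,"dz":0.003,"hand":-1},{"wx":0,"wy":0,"wz":0,"dx":-0.0003,"dy":0.0007,"dz":0.006,"hand":-1},{"wx":0,"wy":0,"wz":0,"dx":-0.0003,"dy":0.0007,"dz":0.009,"hand":-1},{"wx":0,"wy":0,"wz":0,"dx":-0.0003,"dy":0.0007,"dz":0.011,"hand":-1},{"wx":0,"wy":0,"wz":0,"dx":-0.0003,"dy":0.0007,"dz":0.011,"hand":-1}]'; python3 -c "
from kin import *
log()"
```

```text
time: 15.03
tool_pos: [0.5886, -0.24, 0.0745]
tool_rot: [-0.001, 0.641, 0.768, 0.0]
contact_force: [0.2, 0.5, -1.5]
gripper_width: 0.152
t 15.03 q [-5.050e-01  2.190e-01  1.704e+00  1.000e-03  1.221e+00 -6.850e-01] p [ 0.5886 -0.24    0.0745] F [ 0.2  0.5 -1.5] g 0.152
```

No contact yet, and the plate's underside should already be about 7 mm below the pin tips. I'll continue down to the rim.

```bash
python3 -m pendant '[{"wx":0,"wy":0,"wz":0,"dx":0,"dy":0,"dz":0.002,"hand":-1},{"wx":0,"wy":0,"wz":0,"dx":0,"dy":0,"dz":0.004,"hand":-1},{"wx":0,"wy":0,"wz":0,"dx":0,"dy":0,"dz":0.006,"hand":-1},{"wx":0,"wy":0,"wz":0,"dx":0,"dy":0,"dz":0.0075,"hand":-1},{"wx":0,"wy":0,"wz":0,"dx":0,"dy":0,"dz":0.0075,"hand":-1},{"wx":0,"wy":0,"wz":0,"dx":0,"dy":0,"dz":0.0075,"hand":-1}]'; python3 -c "
from kin import *
log()"
```

```text
time: 15.53
tool_pos: [0.589, -0.2402, 0.0677]
tool_rot: [-0.001, 0.641, 0.768, 0.0]
contact_force: [0.0, 1.1, -1.3]
gripper_width: 0.15
t 15.53 q [-5.050e-01  2.270e-01  1.707e+00  1.000e-03  1.209e+00 -6.850e-01] p [ 0.589  -0.2402  0.0677] F [ 0.   1.1 -1.3] g 0.15
```

```bash
python3 -m pendant '[{"wx":0,"wy":0,"wz":0,"dx":0,"dy":0,"dz":0.001,"hand":-1},{"wx":0,"wy":0,"wz":0,"dx":0,"dy":0,"dz":0.002,"hand":-1},{"wx":0,"wy":0,"wz":0,"dx":0,"dy":0,"dz":0.003,"hand":-1},{"wx":0,"wy":0,"wz":0,"dx":0,"dy":0,"dz":0.003,"hand":-1},{"wx":0,"wy":0,"wz":0,"dx":0,"dy":0,"dz":0.003,"hand":-1}]'; python3 meas.py
```

```text
time: 15.95
tool_pos: [0.5894, -0.2403, 0.0659]
tool_rot: [-0.0, 0.641, 0.768, 0.0]
contact_force: [-3.1, 1.8, 4.9]
gripper_width: 0.151
t 15.95 q [-5.040e-01  2.300e-01  1.707e+00  1.000e-03  1.205e+00 -6.850e-01] p [ 0.5894 -0.2403  0.0659] F [-3.1  1.8  4.9] g 0.151
[-0.      0.0012 -1.    ]
tcp box [-0.0001 -0.0029]
scene rim 351 rectc [ 0.0024 -0.0007] [0.1143 0.1634] 10.5 mm [ 0.0023 -0.0007] [0.1146 0.1632] 1/99 [ 0.0025 -0.0003] z 0.0532
scene plate 1146 rectc [ 0.0027 -0.0013] [0.1122 0.1651] 10.3 mm [ 0.0028 -0.0014] [0.1124 0.1651] 1/99 [ 0.0034 -0.0001] z 0.0597
top rim 354 rectc [-0.0032 -0.003 ] [0.111  0.1618] 10.7 mm [-0.003 -0.003] [0.1116 0.1613] 1/99 [-0.0031 -0.0032] z 0.0544
top plate 505 rectc [-0.0006 -0.0019] [0.1102 0.1613] 12.4 mm [-0.0028 -0.0028] [0.1114 0.1612] 1/99 [-0.0018 -0.0016] z 0.0608
```

Contact came at TCP z = 0.0659 m, which is the predicted flush height. I'll let go and retreat straight up.

```bash
python3 -m pendant '[{"wx":0,"wy":0,"wz":0,"dx":0,"dy":0,"dz":0,"hand":0},{"wx":0,"wy":0,"wz":0,"dx":0,"dy":0,"dz":0,"hand":0},{"wx":0,"wy":0,"wz":0,"dx":0,"dy":0,"dz":0,"hand":0},{"wx":0,"wy":0,"wz":0,"dx":0,"dy":0,"dz":0,"hand":0},{"wx":0,"wy":0,"wz":0,"dx":0,"dy":0,"dz":-0.02,"hand":0},{"wx":0,"wy":0,"wz":0,"dx":0,"dy":0,"dz":-0.05,"hand":0},{"wx":0,"wy":0,"wz":0,"dx":0,"dy":0,"dz":-0.09,"hand":0},{"wx":0,"wy":0,"wz":0,"dx":0.0,"dy":0,"dz":-0.13,"hand":0},{"wx":0,"wy":0,"wz":0,"dx":0.0,"dy":-0.04,"dz":-0.15,"hand":0},{"wx":0,"wy":0,"wz":0,"dx":0,"dy":-0.08,"dz":-0.16,"hand":0},{"wx":0,"wy":0,"wz":0,"dx":0.0,"dy":-0.12,"dz":-0.16,"hand":0},{"wx":0,"wy":0,"wz":0,"dx":0,"dy":-0.12,"dz":-0.16,"hand":0}]'
python3 - <<'E'
from kin import *
log()
im,d=cams.grab_frame('scene'); P=cloud('scene',d); I=im.astype(int); e=np.array([[np.cos(.178),np.sin(.178)],[-np.sin(.178),np.cos(.178)]])
w=(P[...,:2]-[.5905,-.2375])@e.T; m=(abs(w[...,0])<.05)&(abs(w[...,1])<.075)&(P[...,2]>.05)&(P[...,2]<.072)&(I.min(-1)>60); q=P[m]; c=np.linalg.lstsq(np.c_[w[m],np.ones(len(q))],q[:,2],rcond=None)[0]
print('plate z',np.percentile(q[:,2],[5,50,95]).round(4),'slopes deg',np.degrees(c[:2]).round(2),len(q))
D=np.load('/tmp/scene.npz'); print('scene counter bias earlier -1.2mm')
im2,_=cams.grab_frame('top'); 
save('k',np.hstack([cv2.resize(im[100:280,150:430],(560,360),interpolation=3),cv2.resize(im2[120:280,320:480][:,20:130],(240,360),interpolation=3)]))
E
```

```text
time: 17.05
tool_pos: [0.4664, -0.2624, 0.2249]
tool_rot: [-0.001, 0.642, 0.767, -0.001]
contact_force: [-0.1, -0.2, -0.5]
gripper_width: 0.499
t 17.05 q [-6.510e-01 -1.580e-01  1.826e+00 -1.000e-03  1.476e+00 -8.280e-01] p [ 0.4664 -0.2624  0.2249] F [-0.1 -0.2 -0.5] g 0.499
plate z [0.0576 0.0598 0.0647] slopes deg [ 0.   -0.01] 1009
scene counter bias earlier -1.2mm
```

View pics/k.png

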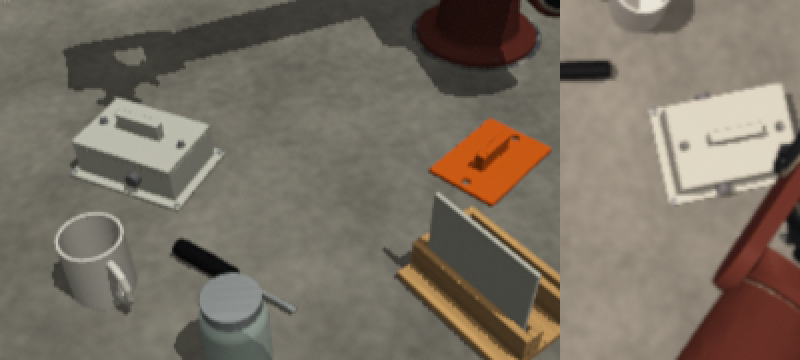

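The cover lies flush and level on the box, at crop (143,145), with both pins showing in their holes. The board, mug, jar and screwdriver look undisturbed, and the arm is clear. I'm handing in.

```bash
python3 -c "
from plant import job
print(job.job_done())"
```

```text
the job is handed in; nothing more can be done
None
```

The white cover is on the junction box, seated over both pins and lying flush on the rim. The job was handed in at about 17 s of the 64 s allowed.

**What I did:**
- I drew the cover straight up out of the near slot by its top edge.
- I tilted it to 25° with its lower edge on the counter, opened the jaws slightly and drew the gripper out, so it settled flat with the bar up and free of the gripper.
- I took it again by the bar, lined it up with the box in both camera views and lowered it over the pins.

**Last checks:**
- **Seating:** contact came at tool height 0.0659 m, where a flush fit was expected (about 0.066 m), at about 5 N.
- **Flush and level:** after release the top face measured 59.8 mm against about 61 mm nominal, in a camera that reads the counter 1.2 mm low. Its tilt was 0.01° or less, and both pins showed in the holes.
- **Surroundings:** the board, mug, jar and screwdriver looked unmoved in the last picture, and the arm was clear with no contact force.

**Disagreements:** the two cameras differed by about 5–6 mm in absolute position, so I aligned by comparing cover and box within each camera. The last alignment before the final lowering left about 1 mm. On the final seated view the top camera gave a less certain reading because the arm hid part of the cover.

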